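# Sweep the pallet station clean and open its ports

### The job

Get the pallet station ready: first press every raised red port cap fully down so no chips can get in, then with the orange-gripped scraper block sweep all the brass chips along the plate into the blue tray (chips are sharp: never touch them with the fingers). Next, while the caps are still down, throw the black-knobbed vent lever from the red notch into the green middle notch, and only then pull every cap fully up again. Leave the scraper standing squarely on its yellow-edged rubber mat, and do not disturb the yellow case or the tape roll.

Things in the scene. Friction and masses are not known exactly. Their poses are not given: they have to be found in the camera images.
- station: Fixed grey plate 170 (x) x 180 (y) x 30 mm with a blue chip tray joined to its +y end. Origin on the bench under the middle of the plate, z up; yaw varies. A dark port rail (x 27 to 85 mm, top z 42 mm) runs along its back.
- lane (a point): Middle of the sweeping lane's floor (station x -25, y 0, z 30 mm), axes as the station. Lane: x +-52, y -84 to +90 mm, between a 10 mm high front rim (-x), a 10 mm rim at the -y end and the 12 mm high port rail (+x); open at the +y end, where chips drop into the tray. Chips start flat on it within x -40 to +25, y -30 to +92 mm.
- chip_tray (a point): Middle of the blue tray's inner floor (station x -6, y +125, z 3 mm); axes as the station. Inside 150 (x) x 70 (y) mm, from the plate's end (y -35) to the far wall (y +35); side walls 22 mm high, far wall 40 mm.
- port_1: Fixed port standing on the port rail, carrying a red push-pull cap; origin at its foot on the rail (bench z 42 mm), z up. The three ports stand in a row along the station's y, 60 mm apart, at station x +50 mm, y -60, 0 and +60 mm; which of them stands where varies.
- port_2: Fixed port standing on the port rail, carrying a red push-pull cap; origin at its foot on the rail (bench z 42 mm), z up. The three ports stand in a row along the station's y, 60 mm apart, at station x +50 mm, y -60, 0 and +60 mm; which of them stands where varies.
- port_3: Fixed port standing on the port rail, carrying a red push-pull cap; origin at its foot on the rail (bench z 42 mm), z up. The three ports stand in a row along the station's y, 60 mm apart, at station x +50 mm, y -60, 0 and +60 mm; which of them stands where varies.
- cap_1 (a joint): Height of the red cap of port_1 above fully down, m: 0 = fully down (shut), 0.014 = fully up (open). At the start one to three of the caps stand up, the others are already down (one may hang half-way). A snap detent holds it at either end: 5 to 10 N along the slide frees it, and past half-way (0.007) it snaps to the other end.
- cap_2 (a joint): Height of the red cap of port_2 above fully down, m: 0 = fully down (shut), 0.014 = fully up (open). At the start one to three of the caps stand up, the others are already down (one may hang half-way). A snap detent holds it at either end: 5 to 10 N along the slide frees it, and past half-way (0.007) it snaps to the other end.
- cap_3 (a joint): Height of the red cap of port_3 above fully down, m: 0 = fully down (shut), 0.014 = fully up (open). At the start one to three of the caps stand up, the others are already down (one may hang half-way). A snap detent holds it at either end: 5 to 10 N along the slide frees it, and past half-way (0.007) it snaps to the other end.
- cap_1_top (a point): Centre of the flat top of the red cap of port_1, moves with it (88 mm over the bench when down, 102 mm when up). The cap is round: 38 mm diameter in the top 8 mm, 33 mm below that for 20 mm more; 28 mm high in all; below it a 26 mm brass neck. It does not leave its port; it may be pressed on top with closed fingers and pulled up by pinching it.
- cap_2_top (a point): Centre of the flat top of the red cap of port_2, moves with it (88 mm over the bench when down, 102 mm when up). The cap is round: 38 mm diameter in the top 8 mm, 33 mm below that for 20 mm more; 28 mm high in all; below it a 26 mm brass neck. It does not leave its port; it may be pressed on top with closed fingers and pulled up by pinching it.
- cap_3_top (a point): Centre of the flat top of the red cap of port_3, moves with it (88 mm over the bench when down, 102 mm when up). The cap is round: 38 mm diameter in the top 8 mm, 33 mm below that for 20 mm more; 28 mm high in all; below it a 26 mm brass neck. It does not leave its port; it may be pressed on top with closed fingers and pulled up by pinching it.
- lever (a joint): Angle of the vent lever, rad, positive counter-clockwise seen from above: about +0.6 in the red notch (start), 0 in the green middle notch, -0.6 in the black notch; it stops at +-0.6. A ball detent draws it into the nearest notch (they part at about +-0.3); moving it takes up to about 12 N at the knob.
- lever_unit: Fixed lever housing, dark 72 mm round foot, 42 mm high with a steel quadrant towards -x; origin on the bench under the pivot, z up. The lever points along this body's -x axis when in the green notch.
- lever_knob (a point): Centre of the top of the lever's upright black knob: a cylinder 22 mm across, 40 mm high (48 to 88 mm over the bench), 85 mm from the pivot; moves with the lever. Can be pinched from above.
- mat: Fixed black rubber parking mat with a yellow edge line, 130 (x) x 70 (y) x 2 mm; origin at the centre of its underside. The scraper starts on it, its long side along the mat's x.
- scraper: Loose scraper block with an orange grip, 220 g. Origin at the centre of its underside, z up. Dark weighted foot 96 (x) x 50 (y) x 16 mm; above it an orange grip rib 80 (x) x 26 (y) mm up to z 73 mm, pinched across y. Fits the lane with its x across the lane (8 mm spare in all).
- chip_1: Loose curled brass chip, about 46 mm long (x), 15 to 21 mm wide (y) and 10 mm thick, 20 g; origin in its middle, on its underside. 2 to 4 chips are present (None: absent).
- chip_2: Loose curled brass chip, about 40 mm long (x), 15 to 21 mm wide (y) and 10 mm thick, 20 g; origin in its middle, on its underside. 2 to 4 chips are present (None: absent).
- chip_3: Loose curled brass chip, about 50 mm long (x), 15 to 21 mm wide (y) and 10 mm thick, 20 g; origin in its middle, on its underside. 2 to 4 chips are present (None: absent).
- chip_4: Loose curled brass chip, about 43 mm long (x), 15 to 21 mm wide (y) and 10 mm thick, 20 g; origin in its middle, on its underside. 2 to 4 chips are present (None: absent).
- yellow_case: Bystander: yellow plastic case 59 x 78 x 23 mm, origin under its centre. Leave alone.
- masking_tape: Bystander: roll of tape, 100 mm across, 25 mm high, origin under its centre. Leave alone.

How it is judged:
By the outcome, as a careful person would: the job done as asked, in the order asked, and still so for the second after the job is handed in, with the robot touching nothing.
Of chip_1, chip_2, chip_3, chip_4 only 2 to 4 are there at a start; the rules pass over those that are not, and their reading is None.
At some moment in a run one of scraper may be knocked a few centimetres aside while the robot is not near it.
It also fails if it takes over 192 s, if anything falls off the work surface, if the arm or the gripper's body presses on something with over 40 N, if the wrist force passes 120 N, or if a joint passes its speed limit or range.

### The arm

A 6-joint arm with a two-finger parallel gripper is mounted at the origin on a cart in front of the work surface, level with it; the furniture and walls round the work are solid. World frame = base frame: x ahead of the robot, y to its left, z up, the work surface at z = 0. Lengths are in m, angles in rad, forces in N, time in s.
With the tool pointing down it reaches from about 0.375 to 0.825 m from the base axis. Payload 5.5 kg.
Tool frame: the origin (TCP) lies midway between the tips of the shut fingers; the grasp point (between the pads) lies 19 mm behind it; z points along the fingers, y is the line along which they close (so a half turn about z gives the same grasp; the last joint's range is limited). The gripper opens to 85 mm and grips with 20 to 120 N. Pads are 22 mm wide; open, the fingers measure 114 mm over their backs; the gripper's body (76 mm by 85 mm) begins 54 mm behind the grasp point. The pads swing forward as they close: fully open they stand 13 mm farther back than shut.
Start: joints at [-1.328, 0.314, -0.047, 1.21, 0, 1.571], TCP at [0.144, -0.582, 0.231] pointing down, gripper open.
Joint ranges: [-2.67, 2.67], [-0.69, 1.73], [-1.03, 1.25], [-2.08, 2.16], [-1.42, 1.45], [-3.14, 3.14]. Speed limits (rad/s): [2.39, 2.39, 3.01, 3.14, 3.14, 3.14].

### API

Orientations are given as a unit quaternion [x, y, z, w].
In Python, from plant import ctrl gives the robot as it stands.
- The arm moves only by the tool arm_command, never from a script. Its argument "moves" is a list of rows, each a list of 6 numbers: the shift along the tool's x, y, z in mm, then the turn, a rotation vector about the tool's x, y, z in rad. A call has 1 to 12 rows; each row is the pose to reach, as a shift and turn from the pose commanded when the call began, along the tool's axes at that moment; what a row does not reach only later rows make up. A row lasts 1/12 s, in which the tool goes at most 41.7 mm and 7.16 degrees, less where a joint would pass 70% of its speed; a pose out of reach is approached as far as the arm can. A call with a gripper value outside its range is refused whole. "hand" is the opening, from -1 (shut) to 1 (fully open), set as the call begins (left out, the last holds). The fingers move at their own pace and stop on an object; "grip_force" is the grip in N (left out, the last holds). Time passes only in rows, so rows that repeat a pose let the fingers close. It gives the time, the measured TCP pose, the force, the opening and the grip force at its end, in the units of the state.
- ctrl.state(): the state, without advancing time (a new reading comes with each control period).
- ctrl.grab_frame(name): name is "side" or "top"; returns a dict with "img" (384x512x3 uint8, red, green, blue), "mtx" (3x3 intrinsics, pixels), "position" and "attitude" of the camera in the world. Camera axes: x right, y up, looking along -z (the intrinsics and any distortion apply to the point x, -y, -z); pixel columns grow to the right and rows downward; lengths in m; the calibration is good to about 2 mm. A picture is of the moment at which its call begins. There is no depth.
- ctrl.close_job(): hands the job in; it is judged then, once.
Trained networks look in a picture, given as the dict that the camera call returned (one of the last four; its "shot" number tells which), for a name from the list of things; names that differ only in an ending like _2 or _b are one class to them, and where a whole thing is asked for, a point or a joint stands for the part that bears it (a point fixed in the world has none). Each returns a list of dicts, best first, with "confidence" (0 to 1); they miss things now and then, are a little off and sometimes report something else, mostly with a low value. They report only what shows in the picture. A call takes as long as a camera call.
- ctrl.spot_in(name, picture): "bbox" ([left, top, right, bottom] in pixels, round what is visible of it).
- ctrl.outline_of(name, picture): "region" (384x512 bool, what is visible of it) and "bbox" ([left, top, right, bottom] in pixels, round what is visible of it).
- ctrl.mark_of(name, picture): "location" ([column, row] in pixels: a listed point, or the origin of a listed thing).
The state is a dict: "clock": time; "q": joint angles; "qvel": joint speeds; "tau": joint torques, N m; "eef_pos": TCP position; "ee_rot": TCP orientation; "ft_force": force on the tool from outside, world axes, zero at the start; "ft_torque": the same for the moment, N m; "finger_gap": opening from 0.0 (shut) to 1.0 (fully open); "finger_force": force on a finger pad.
Only numpy, scipy, OpenCV 4.12 (cv2) and the standard library are available. Lean on these libraries where they do the work, as an engineer would, in place of code of your own. Each camera call takes 0.05 s, during which the arm holds its last target. There are 200 camera calls.

## Working session

There is one attempt and no reset: what is moved stays moved. The work goes in short steps, Python scripts to look and compute and a tool call to move; the robot and the scene stay as the last step left them, time stands still between calls to the robot, and variables do not carry over. Pictures are saved under pics/ and viewed, at most 18 in all, crops included, and the job is handed in when it is done.

Besides the shell and the picture viewer there is one more tool, called after "Request:" as name([rows], argument=value, ...), one row to a line, values as JSON. arm_command: Moves the arm, as the interface text tells. Its arguments: {"type":"object","properties":{"moves":{"type":"array"},"hand":{"type":"number"},"grip_force":{"type":"number"}},"required":["moves"]}

```bash
ls; mkdir -p pics; cat > h.py <<'E'
import numpy as np,cv2
from scipy.spatial.transform import Rotation as R
from plant import ctrl
def rot(f):
    a=np.array(f["attitude"],float)
    return a if a.shape==(3,3) else R.from_quat(a).as_matrix()
def pix2w(f,uv,z):
    M=np.array(f["mtx"]);d=np.array([(uv[0]-M[0,2])/M[0,0],-(uv[1]-M[1,2])/M[1,1],-1.])
    d=rot(f)@d;p=np.array(f["position"]);return p+d*(z-p[2])/d[2]
def w2pix(f,P):
    M=np.array(f["mtx"]);c=(np.atleast_2d(P)-np.array(f["position"]))@rot(f)
    return np.c_[M[0,0]*c[:,0]/-c[:,2]+M[0,2],M[1,1]*-c[:,1]/-c[:,2]+M[1,2]]
def save(f,n,box=None,s=1):
    im=f["img"][...,::-1]
    if box: im=im[box[1]:box[3],box[0]:box[2]]
    cv2.imwrite("pics/"+n,cv2.resize(im,None,fx=s,fy=s,interpolation=cv2.INTER_CUBIC))
E
python3 - <<'E'
from h import *
s=ctrl.state();print({k:np.round(v,3) for k,v in s.items()})
zz={'station':0,'lane':.03,'chip_tray':.003,'port_1':.042,'cap_1_top':.095,'lever_unit':0,'lever_knob':.088,'mat':0,'scraper':.002,'chip_1':.03,'yellow_case':0,'masking_tape':0}
for n in ("top","side"):
    f=ctrl.grab_frame(n);save(f,n+"0.png",s=1.5);print(n,f.keys(),np.array(f["mtx"]).tolist(),f["position"],f["attitude"])
    for k,z in zz.items():
        for m in ctrl.mark_of(k,f)[:4]: print(k,round(m["confidence"],2),np.round(m["location"],1),np.round(pix2w(f,m["location"],z),4))
E
```

```text
pics
{'clock': np.float64(0.0), 'q': array([-1.328,  0.314, -0.048,  1.21 ,  0.   ,  1.571]), 'qvel': array([-0.   , -0.   , -0.002, -0.001, -0.001,  0.001]), 'tau': array([-2.0000e-03, -5.3959e+01,  3.3975e+01,  1.9000e-02, -0.0000e+00,
       -0.0000e+00]), 'eef_pos': array([ 0.144, -0.582,  0.23 ]), 'ee_rot': array([ 0.993,  0.121, -0.   , -0.001]), 'ft_force': array([-0.453, -0.286,  0.191]), 'ft_torque': array([ 0.005, -0.006, -0.012]), 'finger_force': np.float64(0.0), 'finger_gap': np.float64(1.0)}
top dict_keys(['img', 'mtx', 'position', 'attitude', 'shot']) [[397.8523551664196, 0.0, 260.87144523694104], [0.0, 397.8523551664196, 193.01731241191817], [0.0, 0.0, 1.0]] [0.47453015 0.08853148 0.95781616] [ 0.02955257 -0.00852466 -0.70561904  0.70792354]
station 0.84 [254.3 206.6] [0.4933 0.1328 0.    ]
station 0.31 [268.8 141.8] [0.6507 0.0984 0.    ]
lane 0.94 [258.7 217.3] [0.4679 0.1211 0.03  ]
chip_tray 0.75 [221.3 249.3] [0.3908 0.2112 0.003 ]
port_1 0.75 [253.6 176.2] [0.5628 0.1329 0.042 ]
port_1 0.63 [217.2 213.6] [0.4761 0.2165 0.042 ]
port_1 0.62 [237.  195.6] [0.5178 0.
[... 1235 characters left out ...]
op 0.74 [232.  209.3] [0.5176 0.1544 0.095 ]
lever_unit 0.78 [276.7 187.5] [0.6152 0.0039 0.    ]
lever_knob 0.8 [317.8 153.5] [ 0.593 -0.08   0.088]
lever_knob 0.24 [223.1 230.1] [0.4837 0.1872 0.088 ]
mat 0.71 [230.5 186.1] [0.6637 0.0965 0.    ]
mat 0.69 [228.7 187.8] [0.6604 0.1024 0.    ]
mat 0.15 [172.8 227. ] [0.6045 0.2528 0.    ]
scraper 0.77 [229.2 187.4] [0.6593 0.1016 0.002 ]
scraper 0.5 [261.1 241.9] [0.4895 0.1054 0.002 ]
chip_1 0.57 [242.6 269.9] [0.4262 0.1753 0.03  ]
chip_1 0.54 [246.3 260.6] [0.4422 0.1603 0.03  ]
yellow_case 0.95 [169.5 230.5] [0.5985 0.2619 0.    ]
masking_tape 0.58 [146.8 205.1] [0.6873 0.2834 0.    ]
masking_tape 0.4 [169.  226.1] [0.6102 0.2591 0.    ]
```

View pics/top0.png

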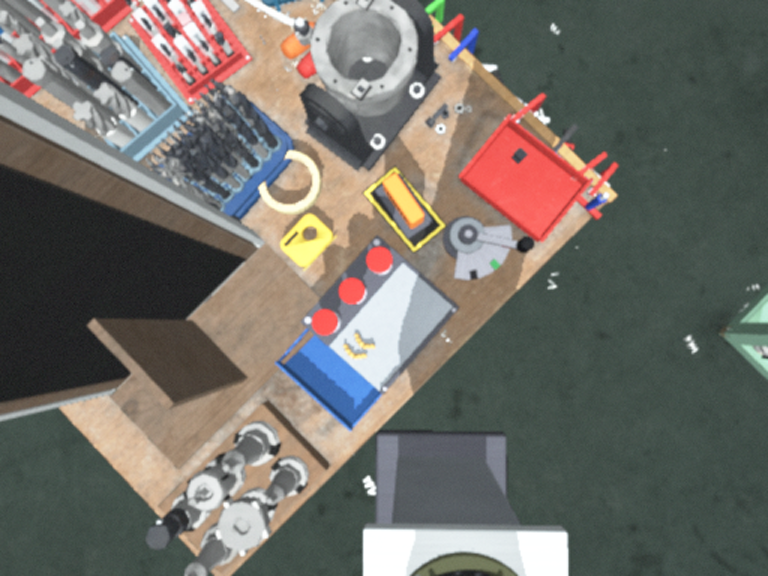

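View pics/side0.png

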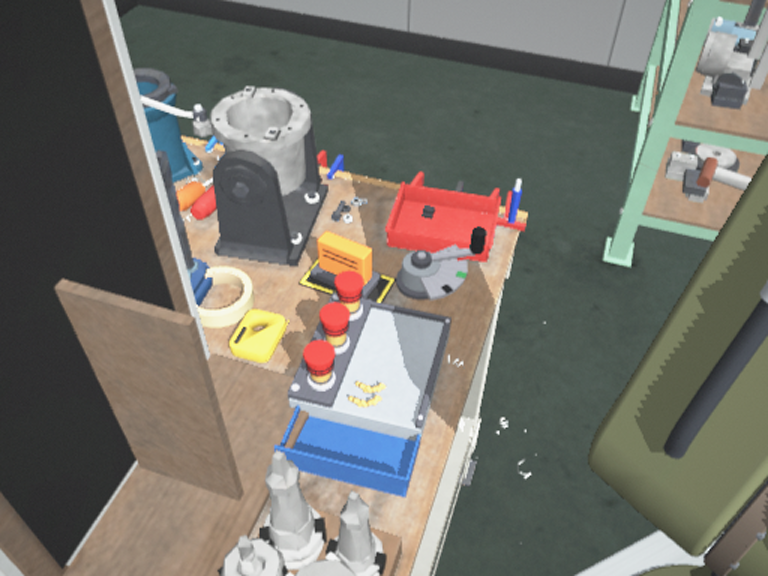

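Two chips are visible at top-picture (365,340) and (355,352), next to the tray. The caps are at (379,260), (352,291) and (325,322), the lever knob at (525,243), and the scraper on its mat at (404,208). Next I fit the poses from both views.

```bash
cat > fit.py <<'E'
from h import *
from scipy.optimize import least_squares
def T(p,P):
    c,s=np.cos(p[2]),np.sin(p[2]);P=np.atleast_2d(np.array(P,float))
    return np.c_[p[0]+c*P[:,0]-s*P[:,1],p[1]+s*P[:,0]+c*P[:,1],P[:,2]]
E
python3 - <<'E'
from fit import *
F={n:ctrl.grab_frame(n) for n in("top","side")}
pts={'station':[(0,0,0)],'lane':[(-.025,0,.03)],'chip_tray':[(-.006,.125,.003)],'port_1':[(.05,y,.042) for y in(-.06,0,.06)]}
obs=[]
p0=[.493,.133,.80]
for n,f in F.items():
    for k,L in pts.items():
        for m in ctrl.mark_of(k,f):
            d=[np.hypot(*(w2pix(f,T(p0,q))[0]-m["location"])) for q in L]
            if min(d)<9: obs.append((n,k,L[int(np.argmin(d))],np.array(m["location"])))
def res(p): return np.concatenate([w2pix(F[n],T(p,q))[0]-l for n,k,q,l in obs])
r=least_squares(res,p0,loss='soft_l1');print("station",r.x)
for o,e in zip(obs,res(r.x).reshape(-1,2)):print(o[0],o[1],o[2],e.round(1))
np.save("st.npy",r.x)
# cap blobs
for n,f in F.items():
    hsv=cv2.cvtColor(f["img"],cv2.COLOR_RGB2HSV)
    m=((hsv[...,0]<6)|(hsv[...,0]>174))&(hsv[...,1]>170)&(hsv[...,2]>90)
    nn,lab,st,c=cv2.connectedComponentsWithStats(m.astype(np.uint8))
    for y in(-.06,0,.06):
        row=[]
        for h in(0,.007,.014):
            a=np.linspace(0,6.283,24);P=[]
            for rr,z in((.019,.088+h),(.019,.080+h),(.0165,.060+h)): P+=[(.05+rr*np.cos(t),y+rr*np.sin(t),z) for t in a]
            hull=cv2.convexHull(w2pix(f,T(r.x,P)).astype(np.float32));x,yy,w,hh=cv2.boundingRect(hull)
            H=hull.reshape(-1,2);row.append(np.r_[H.min(0),H.max(0)].round(1))
        cc=w2pix(f,T(r.x,[(.05,y,.085)]))[0];i=1+np.argmin(np.hypot(*(c[1:]-cc).T)+1000*(st[1:,4]<60))
        b=st[i];print(n,y,"blob",[b[0],b[1],b[0]+b[2],b[1]+b[3]],"pred0",row[0],"half",row[1],"up",row[2])
# rects of mat, scraper
for n,z in(("top",0),):
    f=F[n]
    for k in("mat","scraper","lever_knob","chip_1","yellow_case"):
        for o in ctrl.outline_of(k,f)[:3]:
            ys,xs=np.nonzero(o["region"]);zz={'mat':.002,'scraper':.04,'chip_1':.035,'yellow_case':.02}.get(k,.088)
            W=np.array([pix2w(f,(u,v),zz)[:2] for u,v in zip(xs,ys)])
            q=cv2.minAreaRect((W*1000).astype(np.float32));print(k,round(o["confidence"],2),np.round(q[0],1),np.round(q[1],1),round(q[2],1))
for n,f in F.items():
    im=cv2.resize(f["img"][...,::-1],None,fx=4,fy=4,interpolation=cv2.INTER_CUBIC)
    L=[[(x,y,.04) for x,y in((-.077,-.084),(-.077,.09))],[(.027,-.09,.042),(.027,.09,.042),(.085,.09,.042),(.085,-.09,.042),(.027,-.09,.042)],[(-.085,-.09,.03),(-.085,.09,.03)],[(-.081,.16,.003),(.069,.16,.003)]]
    for l in L: cv2.polylines(im,[((w2pix(f,T(r.x,l))+.5)*4).astype(int)],False,(255,0,255),1)
    b=dict(top=(170,100,370,250),side=(170,120,370,330))[n]
    im=im[b[1]*4:b[3]*4,b[0]*4:b[2]*4]
    cv2.imwrite(f"pics/{n}1.png",cv2.resize(im,None,fx=min(1,600/im.shape[0]),fy=min(1,600/im.shape[0])))
E
```

```text
station [0.48794029 0.13227313 0.84931724]
top station (0, 0, 0) [2.3 1.4]
top lane (-0.025, 0, 0.03) [ 3.  -3.9]
top chip_tray (-0.006, 0.125, 0.003) [ 0.5 -0.8]
top port_1 (0.05, -0.06, 0.042) [-0.9 -1.5]
top port_1 (0.05, 0.06, 0.042) [-0.5  2.2]
top port_1 (0.05, 0, 0.042) [-0.1  0.3]
side station (0, 0, 0) [0.2 0.9]
side lane (-0.025, 0, 0.03) [-0.2  0. ]
side chip_tray (-0.006, 0.125, 0.003) [-0.3  3.9]
side port_1 (0.05, 0, 0.042) [-1.1  0.1]
side port_1 (0.05, -0.06, 0.042) [ 3.9 -0.4]
side port_1 (0.05, 0.06, 0.042) [-0.5 -1. ]
top -0.06 blob [np.int32(308), np.int32(117), np.int32(359), np.int32(160)] pred0 [245.2 164.1 262.6 181.6] half [245.  163.7 262.5 181.3] up [244.8 163.3 262.4 181.1]
top 0 blob [np.int32(308), np.int32(117), np.int32(359), np.int32(160)] pred0 [227.1 184.5 244.6 201.9] half [226.7 184.3 244.3 201.8] up [226.3 184.  244.1 201.7]
top 0.06 blob [np.int32(308), np.int32(117), np.int32(359), np.int32(160)] pred0 [208.9 205.  226.5 222.3] half [208.4 204.9 226.2 222.3] up [207.8 204.8 225.8 222.4]
side -0.06 blob [np.int32(224), np.int32(190), np.int32(241), np.int32(200)] pred0 [223.8 184.5 243.1 207.1] half [223.7 182.  243.  204.7] up [223.5 179.5 243.  202.3]
side 0 blob [np.int32(224), np.int32(190), np.int32(241), np.int32(200)] pred0 [213.8 205.8 234.  229.5] half [213.6 203.3 234.  227.1] up [213.4 200.8 233.9 224.7]
side 0.06 blob [np.int32(224), np.int32(190), np.int32(241), np.int32(200)] pred0 [202.8 229.1 224.1 254.1] half [202.5 226.6 224.  251.7] up [202.2 224.1 223.8 249.3]
mat 0.56 [655.9  97.2] [130.9  71.8] 39.9
scraper 0.64 [656.7 100.1] [96.8 47.5] 34.9
lever_knob 0.59 [596.4 -36.3] [110.6  27.8] 81.6
chip_1 0.51 [600.9 -43.5] [116.9  30.8] 78.5
chip_1 0.49 [440.1 160.3] [31.5 10.9] 56.8
chip_1 0.45 [424.9 175.8] [28.   6.7] 66.0
yellow_case 0.8 [602.4 252.4] [59.6 72.5] 45.4
yellow_case 0.43 [605.6 -46.2] [118.9  29.3] 81.2
```

View pics/top1.png

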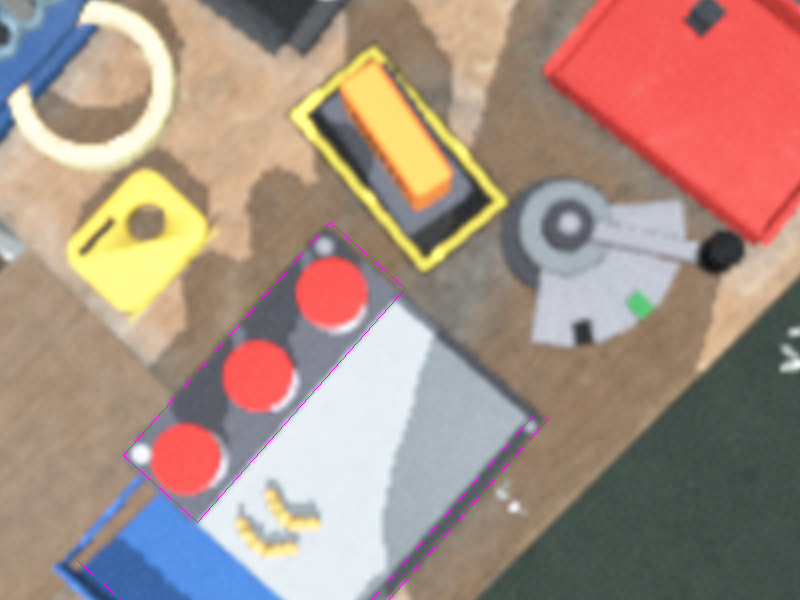

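View pics/side1.png

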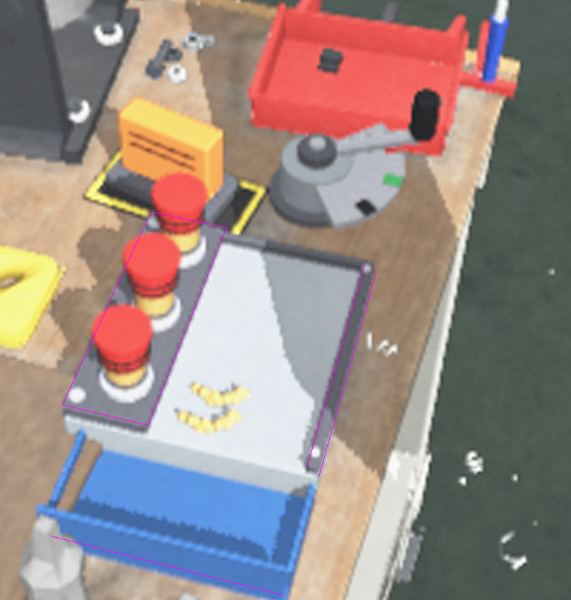

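The overlay lines up with the plate to about a pixel. In the side view all three caps show a long neck (raised), so I'll press all three anyway. Now the targets and a move helper.

```bash
cat >> fit.py <<'E'
def go(P,ang,s=None):
    s=s or ctrl.state();p=np.array(s["eef_pos"]);Rn=R.from_quat(s["ee_rot"])
    a=np.radians(ang);c,n=np.cos(a),np.sin(a)
    Rt=R.from_matrix(np.array([[-n,c,0],[c,n,0],[0,0,-1]]))
    print("shift mm",(Rn.inv().apply(np.array(P)-p)*1000).round(1),"turn",(Rn.inv()*Rt).as_rotvec().round(3))
E
python3 - <<'E'
from fit import *
p0=np.load("st.npy");F={n:ctrl.grab_frame(n) for n in("top","side")}
def red(f,y,p):
    hsv=cv2.cvtColor(f["img"],cv2.COLOR_RGB2HSV);m=((hsv[...,0]<5)|(hsv[...,0]>175))&(hsv[...,1]>165)&(hsv[...,2]>70)
    c=w2pix(f,T(p,[(.05,y,.088)]))[0].astype(int);mm=np.zeros_like(m);mm[c[1]-17:c[1]+19,c[0]-14:c[0]+15]=1
    n,l,st,ct=cv2.connectedComponentsWithStats((m&mm).astype(np.uint8));i=1+np.argmax(st[1:,4]);b=st[i]
    return np.array([b[0]-.5,b[1]-.5,b[0]+b[2]-.5,b[1]+b[3]-.5])
Y=(-.06,0,.06);B={(n,y):red(f,y,p0) for n,f in F.items() for y in Y};print(B)
a=np.linspace(0,6.283,40)
def bb(f,p,y,h):
    P=[(.05+r*np.cos(t),y+r*np.sin(t),z+h) for r,z in((.019,.088),(.019,.080),(.0165,.060)) for t in a]
    H=w2pix(f,T(p,P));return np.r_[H.min(0),H.max(0)]
def res(v):return np.concatenate([bb(F[n],v[:3],y,v[3+i])-B[n,y] for n in F for i,y in enumerate(Y)])
r=least_squares(res,[*p0,.01,.01,.01],x_scale=[.01,.01,.02,.01,.01,.01],loss='soft_l1');print(r.x.round(4));print(res(r.x).reshape(-1,4).round(1))
p=(r.x[:3]+p0)/2;
print("caps",T(r.x[:3],[(.05,y,.1) for y in Y]).round(4))
f=F["top"];c=lambda u,v:(170+u/4-.5,100+v/4-.5)
print("knob",pix2w(f,c(724,248),.088),"pivot",pix2w(f,c(568,222),.055),"green",pix2w(f,c(640,305),.035),"grip ends",pix2w(f,c(366,78),.073),pix2w(f,c(436,190),.073))
print("mat",pix2w(f,c(400,158),.002))
go([*T(r.x[:3],[(.05,-.06,.16)])[0]],-41.3)
E
```

```text
{('top', -0.06): array([243.5, 164.5, 259.5, 178.5]), ('top', 0): array([226.5, 185.5, 241.5, 200.5]), ('top', 0.06): array([208.5, 206.5, 223.5, 221.5]), ('side', -0.06): array([222.5, 186.5, 240.5, 200.5]), ('side', 0): array([212.5, 208.5, 231.5, 220.5]), ('side', 0.06): array([201.5, 235.5, 221.5, 248.5])}
[ 0.4889  0.1363  0.8539  0.0012 -0.0026 -0.0109]
[[-0.3 -0.9  1.1  2.7]
 [-1.2 -1.2  1.3  1.1]
 [-0.6 -1.7  1.8  0.4]
 [-1.  -2.1  0.4  6.5]
 [-0.9 -1.4  0.4 10.3]
 [-0.5 -2.1  0.7  9.7]]
caps [[0.567  0.1346 0.1   ]
 [0.5217 0.174  0.1   ]
 [0.4765 0.2134 0.1   ]]
knob [ 0.59084527 -0.08114628  0.088     ] pivot [6.10133107e-01 5.34062181e-04 5.50000000e-02] green [ 0.56471449 -0.04285591  0.035     ] grip ends [0.68903989 0.11534714 0.073     ] [0.62549129 0.07588655 0.073     ]
mat [0.65716207 0.09669431 0.002     ]
shift mm [ 582.7 -594.3   71.3] turn [-0.    -0.    -0.607]
```

Request:
arm_command([
  [583,-594,20,0,0,-0.607],
  [583,-594,20,0,0,-0.607],
  [583,-594,20,0,0,-0.607],
  [583,-594,20,0,0,-0.607],
  [583,-594,20,0,0,-0.607],
  [583,-594,20,0,0,-0.607],
  [583,-594,20,0,0,-0.607],
  [583,-594,20,0,0,-0.607],
  [583,-594,20,0,0,-0.607],
  [583,-594,20,0,0,-0.607],
  [583,-594,20,0,0,-0.607],
  [583,-594,20,0,0,-0.607],
], hand=-1, grip_force=60)

```text
clock: 3.15
eef_pos: [0.399, -0.1501, 0.2196]
ee_rot: [0.911, 0.412, 0.0, 0.0]
ft_force: [-0.1, -1.0, 0.4]
finger_gap: 0.001
finger_force: 0.0
```

```bash
python3 - <<'E'
from fit import *
go([.567,.1345,.125],-41)
E
```

```text
shift mm [324.6 -61.8  94.7] turn [ 0.001 -0.    -0.006]
```

Request:
arm_command([
  [325,-62,40,0,0,-0.006],
  [325,-62,40,0,0,-0.006],
  [325,-62,40,0,0,-0.006],
  [325,-62,40,0,0,-0.006],
  [325,-62,40,0,0,-0.006],
  [325,-62,40,0,0,-0.006],
  [325,-62,40,0,0,-0.006],
  [325,-62,40,0,0,-0.006],
  [325,-62,40,0,0,-0.006],
  [325,-62,95,0,0,-0.006],
  [325,-62,95,0,0,-0.006],
  [325,-62,95,0,0,-0.006],
])

```text
clock: 4.15
eef_pos: [0.5633, 0.1326, 0.1203]
ee_rot: [0.91, 0.415, -0.003, -0.001]
ft_force: [-0.6, -0.8, -0.4]
finger_gap: 0.004
finger_force: 0.0
```

```bash
python3 - <<'E'
from fit import *
go([.567,.1345,.125],-41)
f=ctrl.grab_frame("side");save(f,"side2.png",(150,100,350,300),3)
print(w2pix(f,ctrl.state()["eef_pos"]))
E
```

```text
shift mm [ 3.8  1.6 -4.7] turn [-0.004  0.006  0.001]
[[232.12675104 179.55086735]]
```

View pics/side2.png

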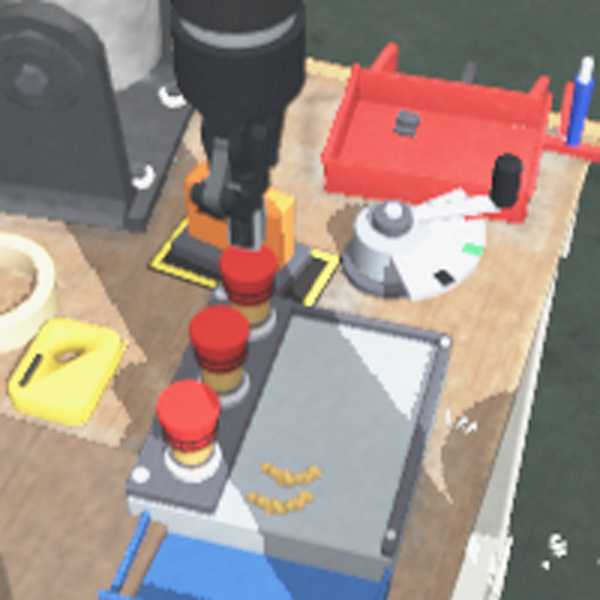

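Fingers (crop 245,240) stand right over the rear cap. The rear and middle caps are up, and the front one looks lower. Pressing the rear cap.

Request:
arm_command([
  [4,2,8,0,0,0],
  [4,2,16,0,0,0],
  [4,2,20,0,0,0],
  [4,2,24,0,0,0],
  [4,2,28,0,0,0],
  [4,2,31,0,0,0],
  [4,2,33,0,0,0],
  [4,2,33,0,0,0],
  [4,2,33,0,0,0],
])

```text
clock: 4.95
eef_pos: [0.5703, 0.1348, 0.0911]
ee_rot: [0.91, 0.415, -0.0, -0.0]
ft_force: [-0.0, -0.1, -0.6]
finger_gap: -0.0
finger_force: 0.0
```

Request:
arm_command([
  [-2,-2,2,0,0,0],
  [-2,-2,4,0,0,0],
  [-2,-2,5,0,0,0],
  [-2,-2,5,0,0,0],
  [-2,-2,5,0,0,0],
])

```text
clock: 5.37
eef_pos: [0.5675, 0.1346, 0.0879]
ee_rot: [0.91, 0.415, 0.0, 0.0]
ft_force: [-5.3, -1.5, 13.4]
finger_gap: 0.001
finger_force: 6.8
```

Request:
arm_command([
  [0,0,-30,0,0,0],
  [0,-30,-30,0,0,0],
  [0,-60,-30,0,0,0],
  [0,-60,-30,0,0,0],
  [0,-60,-18,0,0,0],
  [0,-60,-12,0,0,0],
  [0,-60,-8,0,0,0],
  [0,-60,-4,0,0,0],
  [0,-60,0,0,0,0],
  [0,-60,0,0,0,0],
  [0,-60,0,0,0,0],
])

```text
clock: 6.28
eef_pos: [0.5225, 0.1735, 0.0879]
ee_rot: [0.91, 0.415, 0.0, 0.0]
ft_force: [-5.8, -2.0, 17.3]
finger_gap: 0.001
finger_force: 8.8
```

Request:
arm_command([
  [0,0,-30,0,0,0],
  [0,-30,-30,0,0,0],
  [0,-60,-30,0,0,0],
  [0,-60,-30,0,0,0],
  [0,-60,-18,0,0,0],
  [0,-60,-12,0,0,0],
  [0,-60,-8,0,0,0],
  [0,-60,-4,0,0,0],
  [0,-60,0,0,0,0],
  [0,-60,0,0,0,0],
  [0,-60,0,0,0,0],
])

```text
clock: 7.2
eef_pos: [0.4773, 0.2128, 0.0879]
ee_rot: [0.91, 0.415, 0.0, 0.0]
ft_force: [-5.8, -2.7, 17.5]
finger_gap: -0.0
finger_force: 8.7
```

Request:
arm_command([
  [0,0,-40,0,0,0],
  [0,0,-80,0,0,0],
  [0,0,-80,0,0,0],
], hand=0.3)

```text
clock: 7.45
eef_pos: [0.4812, 0.2146, 0.1733]
ee_rot: [0.91, 0.415, 0.005, 0.0]
ft_force: [1.9, 0.3, 1.6]
finger_gap: 0.418
finger_force: 0.0
```

```bash
cat >> fit.py <<'E'
def box(L,W,z,x0=0): return [(x,y,z) for x in(-L/2,L/2) for y in(-W/2,W/2)]
def orange(f):
    h=cv2.cvtColor(f["img"],cv2.COLOR_RGB2HSV);m=((h[...,0]>=8)&(h[...,0]<=19)&(h[...,1]>170)&(h[...,2]>110)).astype(np.uint8)
    return m
def scr(F,p0):
    "fit scraper pose (x,y,yaw on z0) to orange rib masks by IoU"
    from scipy.optimize import minimize
    z0=p0[3];ms={}
    for n,f in F.items():
        m=orange(f);c=w2pix(f,T(p0[:3],[(0,0,.045+z0)]))[0].astype(int)
        w=np.zeros_like(m);w[max(0,c[1]-40):c[1]+40,max(0,c[0]-40):c[0]+40]=1;m=m&w
        k,l,st,_=cv2.connectedComponentsWithStats(m);i=1+np.argmax(st[1:,4]);ms[n]=cv2.resize((l==i).astype(np.uint8),None,fx=4,fy=4,interpolation=cv2.INTER_NEAREST)
    def cost(v):
        e=0
        for n,f in F.items():
            P=T(v,box(.08,.026,.016+z0)+box(.08,.026,.073+z0));h=cv2.convexHull(((w2pix(f,P)+.5)*4).astype(np.float32)).astype(int)
            a=np.zeros_like(ms[n]);cv2.fillConvexPoly(a,h,1);e+=1-(a&ms[n]).sum()/(a|ms[n]).sum()
        return e
    best=min((minimize(cost,[p0[0],p0[1],p0[2]+d],method="Nelder-Mead",options=dict(initial_simplex=[[p0[0],p0[1],p0[2]+d],[p0[0]+.01,p0[1],p0[2]+d],[p0[0],p0[1]+.01,p0[2]+d],[p0[0],p0[1],p0[2]+d+.1]],maxiter=200)) for d in(-.1,0,.1)),key=lambda r:r.fun)
    return best.x,best.fun
E
python3 - <<'E'
from fit import *
F={n:ctrl.grab_frame(n) for n in("top","side")}
print("both",scr(F,[.657,.0965,.62,.002]));
for n in F: print(n,scr({n:F[n]},[.657,.0965,.62,.002]))
f=F["top"];h=cv2.cvtColor(f["img"],cv2.COLOR_RGB2HSV);m=(h[...,0]>22)&(h[...,0]<35)&(h[...,1]>150)&(h[...,2]>90)
ys,xs=np.nonzero(m);W=np.array([pix2w(f,(u,v),.002)[:2] for u,v in zip(xs,ys)]);W=W[np.hypot(*(W-[.657,.0967]).T)<.085]
q=cv2.minAreaRect((W*1000).astype(np.float32));print("mat",q)
s=ctrl.state();print(s["eef_pos"],s["ft_force"])
E
```

```text
both (array([0.65877903, 0.10078208, 0.44994761]), np.float64(1.347435119192066))
top (array([0.65994633, 0.1008111 , 0.46721981]), np.float64(0.7039201363525688))
side (array([0.65347759, 0.09905981, 0.19774976]), np.float64(0.6234747642817526))
mat ((713.92626953125, 120.15264129638672), (0.682746410369873, 17.55154800415039), 33.93535614013672)
[0.47882618 0.21359744 0.16814428] [-0.9780021   0.05676158 -0.54724976]
```

```bash
python3 - <<'E'
from fit import *
F={n:ctrl.grab_frame(n) for n in("top","side")}
a=cv2.resize(F["top"]["img"][90:190,200:330],None,fx=4,fy=4,interpolation=cv2.INTER_CUBIC)
b=cv2.resize(F["side"]["img"][120:220,180:310],None,fx=4,fy=4,interpolation=cv2.INTER_CUBIC)
cv2.imwrite("pics/sc.png",cv2.resize(np.hstack([a,b])[...,::-1],(800,308)))
h=cv2.cvtColor(F["top"]["img"],cv2.COLOR_RGB2HSV);print(h[132:144:2,262:274:2].tolist())
for n in F:
  for o in ctrl.outline_of("scraper",F[n])[:1]+ctrl.outline_of("mat",F[n])[:1]:print(n,o["confidence"],o["bbox"])
E
```

```text
[[[12, 178, 179], [13, 174, 243], [14, 167, 248], [14, 169, 248], [14, 170, 248], [14, 170, 248]], [[13, 155, 102], [12, 177, 216], [14, 169, 247], [14, 169, 248], [14, 170, 248], [14, 169, 248]], [[9, 90, 111], [12, 169, 131], [13, 176, 232], [14, 168, 248], [14, 169, 248], [14, 169, 248]], [[111, 18, 97], [10, 130, 114], [12, 180, 166], [13, 173, 242], [14, 169, 248], [14, 168, 248]], [[113, 29, 104], [173, 23, 99], [11, 146, 117], [12, 179, 206], [14, 170, 246], [14, 169, 248]], [[118, 32, 103], [117, 24, 105], [8, 74, 107], [12, 167, 131], [12, 177, 231], [14, 168, 248]]]
top 0.68 [226.5, 188.1, 243.0, 205.1]
top 0.63 [242.3, 113.2, 297.8, 169.4]
side 0.84 [217.6, 160.3, 254.7, 199.0]
side 0.53 [215.9, 183.3, 260.4, 204.2]
```

View pics/sc.png

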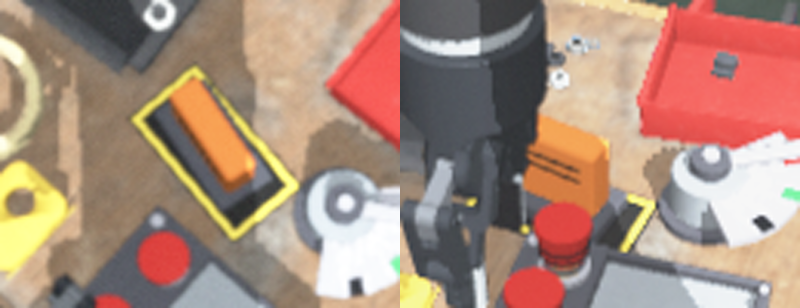

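The top crop shows the scraper upright on the mat, near (210,140), with the rear cap now down. The side view is hidden by the wrist, so I refit from the top only with a looser threshold.

```bash
sed -i 's/\[...,1\]>170)&(h\[...,2\]>110)/[...,1]>135)\&(h[...,2]>100)/' fit.py
cat >> fit.py <<'E'
def mat(f):
    h=cv2.cvtColor(f["img"],cv2.COLOR_RGB2HSV);m=(h[...,0]>=21)&(h[...,0]<=34)&(h[...,1]>120)&(h[...,2]>80)
    ys,xs=np.nonzero(m);W=np.array([pix2w(f,(u,v),.002)[:2] for u,v in zip(xs,ys)]);W=W[np.hypot(*(W-[.657,.0967]).T)<.085]
    return cv2.minAreaRect((W*1000).astype(np.float32)),len(W)
E
python3 - <<'E'
from fit import *
f=ctrl.grab_frame("top")
x,e=scr({"top":f},[.657,.0965,.62,.002]);print(x,np.degrees(x[2]),e);print(mat(f))
go([x[0],x[1],.16],np.degrees(x[2])-90)
E
```

```text
[0.66152074 0.09860774 0.59624595] 34.162376330115954 0.11976261127596444
(((657.0311889648438, 97.2098159790039), (127.8751449584961, 68.35624694824219), 40.11899185180664), 374)
shift mm [ 35.1 214.8   4.9] turn [-0.001  0.002  0.26 ]
```

Request:
arm_command([
  [35,215,5,0,0,0.26],
  [35,215,5,0,0,0.26],
  [35,215,5,0,0,0.26],
  [35,215,5,0,0,0.26],
  [35,215,5,0,0,0.26],
  [35,215,5,0,0,0.26],
  [35,215,5,0,0,0.26],
  [35,215,5,0,0,0.26],
], hand=0.4)

```text
clock: 8.57
eef_pos: [0.6617, 0.0984, 0.16]
ee_rot: [0.956, 0.293, -0.001, -0.0]
ft_force: [0.8, -0.2, -0.5]
finger_gap: 0.698
finger_force: 0.0
```

```bash
python3 - <<'E'
from fit import *
go([.6605,.0985,.035],-56)
f=ctrl.grab_frame("side");save(f,"side3.png",(190,120,290,220),5)
E
```

```text
shift mm [ -0.7  -0.6 125. ] turn [-0.001  0.002  0.001]
```

View pics/side3.png

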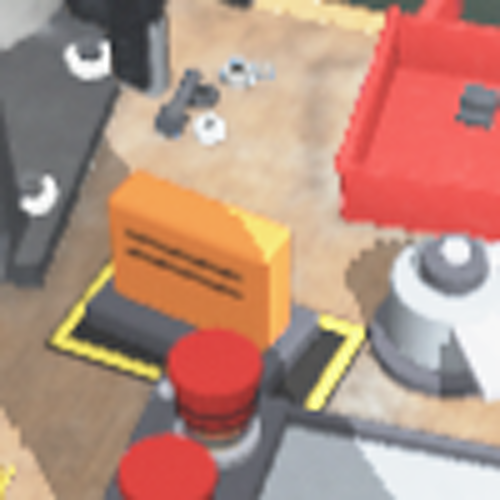

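The scraper is still in place, with its rib at crop (200,260). Descending and gripping.

Request:
arm_command([
  [0,0,40,0,0,0],
  [0,0,80,0,0,0],
  [0,0,110,0,0,0],
  [0,0,125,0,0,0],
  [0,0,125,0,0,0],
  [0,0,125,0,0,0],
])

```text
clock: 9.12
eef_pos: [0.6605, 0.0998, 0.036]
ee_rot: [0.956, 0.294, -0.001, -0.0]
ft_force: [-0.7, 0.1, 1.4]
finger_gap: 0.7
finger_force: 0.0
```

Request:
arm_command([
  [0,0,0,0,0,0],
  [0,0,0,0,0,0],
  [0,0,0,0,0,0],
  [0,0,0,0,0,0],
  [0,0,0,0,0,0],
  [0,0,0,0,0,0],
], hand=-1, grip_force=70)

```text
clock: 9.62
eef_pos: [0.6638, 0.0994, 0.0386]
ee_rot: [0.956, 0.294, 0.002, -0.0]
ft_force: [-1.6, 1.9, 7.6]
finger_gap: 0.294
finger_force: 70.0
```

Request:
arm_command([
  [0,0,-30,0,0,0],
  [0,0,-60,0,0,0],
  [0,0,-90,0,0,0],
  [0,0,-110,0,0,0],
  [0,0,-110,0,0,0],
])

```text
clock: 10.03
eef_pos: [0.6657, 0.0992, 0.1525]
ee_rot: [0.956, 0.293, 0.005, 0.001]
ft_force: [1.0, -0.3, -0.8]
finger_gap: 0.3
finger_force: 69.3
```

```bash
python3 - <<'E'
from fit import *
p=[.4884,.1343,.851]
F={n:ctrl.grab_frame(n) for n in("top","side")}
out=[]
for n,f in F.items():
    g=cv2.GaussianBlur(cv2.cvtColor(f["img"],cv2.COLOR_RGB2GRAY),(0,0),.8).astype(np.float32)
    def edge(A,B,k,sgn):
        t=np.linspace(0,1,121);uv=w2pix(f,T(p,[np.array(A)+(np.array(B)-A)*q for q in t])).astype(np.float32)
        v=cv2.remap(g,uv[:,0].reshape(1,-1),uv[:,1].reshape(1,-1),cv2.INTER_CUBIC)[0];d=np.gradient(v)*sgn
        i=np.argmax(d);return (np.array(A)+(np.array(B)-A)*t[i])[k],d[i]
    for nm,x,zs,sg in(("rail",.027,.03,-1),("rim",-.077,.03 if n=="top" else .04,1)):
        r=[]
        for y in(-.07,-.055,-.04,-.02,0,.02,.04,.06,.08):
            e=edge((x-.015,y,zs),(x+.015,y,zs),0,sg);r.append(f"{e[0]*1000:.1f}({e[1]:.0f})")
        print(n,nm,r)
    # rail end at -y (x .05.. z .042), plate end +y z .03
    print(n,"yend",[f"{edge((x,-.105,.04),(x,-.07,.04),1,1)[0]*1000:.1f}" for x in(-.06,-.03,0)],[f"{edge((x,.075,.03),(x,.105,.03),1,-1)[0]*1000:.1f}" for x in(-.06,-.03,0.0)])
    save(f,n+"4.png",(170,80,330,240),2.5 if n=="top" else 2.5)
a=[cv2.imread(f"pics/{n}4.png") for n in F];cv2.imwrite("pics/both4.png",np.hstack(a))
print(ctrl.state()["eef_pos"],ctrl.state()["ee_rot"])
E
```

```text
top rail ['19.0(0)', '14.8(0)', '31.8(0)', '40.7(0)', '40.7(0)', '22.8(0)', '36.7(0)', '34.5(0)', '41.7(0)']
top rim ['-86.5(0)', '-65.0(0)', '-80.0(0)', '-77.8(0)', '-88.0(0)', '-67.8(0)', '-64.5(0)', '-77.8(0)', '-85.0(0)']
top yend ['-77.6', '-87.5', '-82.0'] ['84.0', '104.0', '102.0']
side rail ['27.5(6)', '27.5(5)', '27.0(5)', '42.0(6)', '27.0(6)', '27.2(6)', '42.0(6)', '26.5(6)', '27.5(7)']
side rim ['-73.2(4)', '-74.5(4)', '-73.8(5)', '-72.2(4)', '-76.8(5)', '-77.5(5)', '-78.0(5)', '-77.2(6)', '-84.0(5)']
side yend ['-77.3', '-77.0', '-77.0'] ['89.2', '91.0', '104.2']
[0.66307883 0.09876963 0.14737723] [9.55975714e-01 2.93443254e-01 1.20042007e-03 2.24797730e-04]
```

View pics/both4.png

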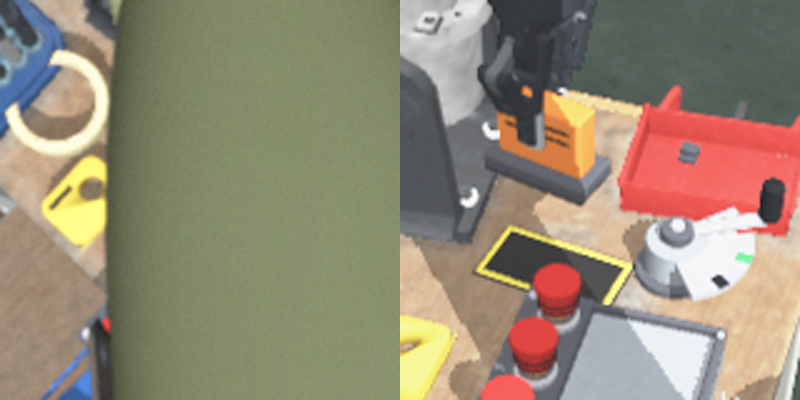

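Scraper is held at side crop (545,150), roughly centred. The top view is blocked by the arm, so I use the first top picture for the edge check and the side view for the in-hand offset.

```bash
python3 - <<'E'
from fit import *
from scipy.optimize import minimize
p=[.4884,.1343,.851]
f=ctrl.grab_frame("top");im=cv2.imread("pics/top0.png");g=cv2.GaussianBlur(cv2.cvtColor(im,cv2.COLOR_BGR2GRAY),(0,0),1).astype(np.float32)
def edge(A,B,k,sgn):
    A=np.array(A);B=np.array(B);t=np.linspace(0,1,121);uv=(((w2pix(f,T(p,[A+(B-A)*q for q in t])))+.5)*1.5-.5).astype(np.float32)
    v=cv2.remap(g,uv[:,0].reshape(1,-1),uv[:,1].reshape(1,-1),cv2.INTER_CUBIC)[0];d=np.gradient(v)*sgn;i=np.argmax(d);return (A+(B-A)*t[i])[k]*1000
Y=(-.07,-.055,-.04,-.02,0,.02,.04,.06,.08)
print("rail",[round(edge((.012,y,.03),(.042,y,.03),0,-1),1) for y in Y]);print("rim",[round(edge((-.092,y,.03),(-.062,y,.03),0,1),1) for y in Y])
print("-y end",[round(edge((x,-.1,.03),(x,-.065,.03),1,1),1) for x in(-.06,-.03,0,.02)],"+y",[round(edge((x,.075,.03),(x,.105,.03),1,-1),1) for x in(-.06,-.03,0,.02)])
s=ctrl.state();e=s["eef_pos"];yaw=np.radians(34.13)
f=ctrl.grab_frame("side");m=orange(f);w=np.zeros_like(m);c=w2pix(f,[e[0],e[1],e[2]+.01])[0].astype(int);w[c[1]-30:c[1]+45,c[0]-35:c[0]+40]=1;m&=w
k,l,st,_=cv2.connectedComponentsWithStats(m);ys,xs=np.nonzero(m&(st[l,4]>15));H=cv2.convexHull(np.c_[xs,ys].astype(np.int32))
M=np.zeros((384*4,512*4),np.uint8);cv2.fillConvexPoly(M,H*4+2,1);print(cv2.boundingRect(H),c)
def cost(v):
    P=T([e[0]+np.cos(yaw)*v[0],e[1]+np.sin(yaw)*v[0],yaw],box(.08,.026,.016+v[1])+box(.08,.026,.073+v[1]))
    h=cv2.convexHull(((w2pix(f,P)+.5)*4).astype(np.float32)).astype(int);a=np.zeros_like(M);cv2.fillConvexPoly(a,h,1);return 1-(a&M).sum()/(a|M).sum()
r=minimize(cost,[0,.11],method="Nelder-Mead",options=dict(initial_simplex=[[0,.11],[.008,.11],[0,.12]]));print(r.x,r.fun,e)
E
```

```text
rail [np.float64(26.5), np.float64(27.2), np.float64(27.0), np.float64(26.0), np.float64(37.3), np.float64(25.5), np.float64(26.5), np.float64(25.5), np.float64(26.5)]
rim [np.float64(-77.2), np.float64(-78.2), np.float64(-78.8), np.float64(-77.8), np.float64(-77.0), np.float64(-78.0), np.float64(-77.0), np.float64(-72.2), np.float64(-73.0)]
-y end [np.float64(-82.2), np.float64(-82.5), np.float64(-82.8), np.float64(-84.2)] +y [np.float64(91.2), np.float64(91.8), np.float64(91.2), np.float64(92.2)]
(210, 118, 38, 35) [227 132]
[-0.00156738  0.10750732] 0.24799186578546006 [0.66195373 0.09864645 0.1457685 ]
```

```bash
cat >> fit.py <<'E'
ST=[.487,.135,.851]
def sgo(x,y,z,off=0): go(T(ST,[(x,y,z)])[0],np.degrees(ST[2])-90+off)
E
python3 -c "
from fit import *
sgo(-.024,-.04,.146);print(T(ST,[(-.024,-.04,.146)]))"
```

```text
shift mm [-137.   -83.2   -0.8] turn [-0.001  0.002 -0.255]
[[0.50125604 0.09058418 0.146     ]]
```

Request:
arm_command([
  [-35,-20,-4,0,0,-0.06],
  [-70,-42,-4,0,0,-0.12],
  [-105,-63,-4,0,0,-0.18],
  [-137,-83,-4,0,0,-0.255],
  [-137,-83,0,0,0,-0.255],
  [-137,-83,0,0,0,-0.255],
  [-137,-83,0,0,0,-0.255],
  [-137,-83,0,0,0,-0.255],
])

```text
clock: 10.9
eef_pos: [0.5034, 0.0907, 0.146]
ee_rot: [0.911, 0.412, 0.0, 0.0]
ft_force: [-0.0, -0.1, -1.3]
finger_gap: 0.295
finger_force: 69.5
```

```bash
python3 - <<'E'
from fit import *
s=ctrl.state();print(s["finger_gap"]);f=ctrl.grab_frame("side")
sgo(-.024,-.04,.075)
im=cv2.resize(f["img"][...,::-1],None,fx=4,fy=4,interpolation=cv2.INTER_CUBIC)
yaw=ST[2];e=ctrl.state()["eef_pos"];zb=e[2]-.0366
for d in (-.001,):
    q=[e[0]+np.cos(yaw)*d,e[1]+np.sin(yaw)*d,yaw]
    for L,W,z in((.096,.05,zb),(.096,.05,zb+.016),(.08,.026,zb+.073)):
        P=T(q,box(L,W,z))[[0,1,3,2]];cv2.polylines(im,[((w2pix(f,P)+.5)*4).astype(int)],True,(255,0,255),1)
c=((w2pix(f,e)[0])*4).astype(int);cv2.imwrite("pics/s5.png",im[c[1]-250:c[1]+300,c[0]-300:c[0]+300])
E
```

```text
0.29518786456531165
shift mm [-1.7 -1.7 71.1] turn [ 0.    -0.    -0.001]
```

View pics/s5.png

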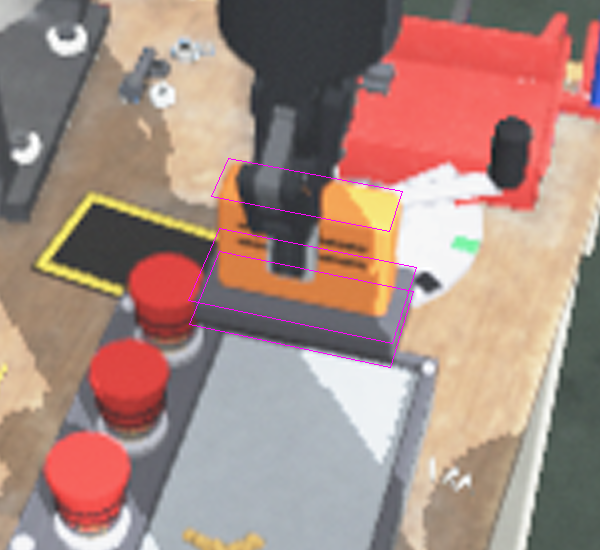

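The overlay matches the held scraper to about 1 mm. The caps look down, with white collars directly below the red. Lowering into the lane.

Request:
arm_command([
  [-2,-2,30,0,0,0],
  [-2,-2,50,0,0,0],
  [-2,-2,62,0,0,0],
  [-2,-2,70,0,0,0],
  [-2,-2,74,0,0,0],
  [-2,-2,78,0,0,0],
  [-2,-2,80,0,0,0],
  [-2,-2,80,0,0,0],
])

```text
clock: 11.62
eef_pos: [0.5004, 0.0905, 0.067]
ee_rot: [0.911, 0.413, 0.001, 0.0]
ft_force: [0.6, -0.9, -1.3]
finger_gap: 0.297
finger_force: 69.5
```

```bash
python3 -c "
from fit import *
s=ctrl.state();print(s['eef_pos'],s['ft_force'],s['ft_torque']);sgo(-.024,-.04,.066);sgo(-.024,.088,.066)"
```

```text
[0.50044521 0.09051335 0.06697291] [ 0.61852943 -0.90783623 -1.31667778] [ 0.00486736 -0.00355119 -0.03468167]
shift mm [0.6 0.6 1. ] turn [ 0.001 -0.001 -0.   ]
shift mm [   0.5 -127.4    0.9] turn [ 0.001 -0.001 -0.   ]
```

Request:
arm_command([
  [0,0,1,0,0,0],
  [0,0,1.5,0,0,0],
  [0,0,2,0,0,0],
  [0,0,2,0,0,0],
])

```text
clock: 11.95
eef_pos: [0.5005, 0.0905, 0.0666]
ee_rot: [0.911, 0.413, 0.001, 0.0]
ft_force: [-5.3, -1.0, 15.8]
finger_gap: 0.293
finger_force: 71.6
```

Request:
arm_command([
  [0,0,-1,0,0,0],
  [0,-8,-1,0,0,0],
  [0,-16,-1,0,0,0],
  [0,-24,-1,0,0,0],
  [0,-32,-1,0,0,0],
  [0,-40,-1,0,0,0],
  [0,-48,-1,0,0,0],
  [0,-56,-1,0,0,0],
  [0,-64,-1,0,0,0],
  [0,-64,-1,0,0,0],
])

```text
clock: 12.78
eef_pos: [0.4521, 0.1342, 0.0665]
ee_rot: [0.911, 0.413, 0.002, 0.0]
ft_force: [1.4, 0.6, 9.2]
finger_gap: 0.294
finger_force: 71.3
```

```bash
python3 - <<'E'
from fit import *
s=ctrl.state();print(s['eef_pos'],s['ft_force']);sgo(-.024,.088,.066)
f=ctrl.grab_frame("side");save(f,"side6.png",(170,160,310,320),4)
E
```

```text
[0.45207451 0.1341592  0.06653337] [1.36850715 0.61678921 9.22130647]
shift mm [ -0.3 -62.3   0.4] turn [ 0.002 -0.003  0.001]
```

View pics/side6.png

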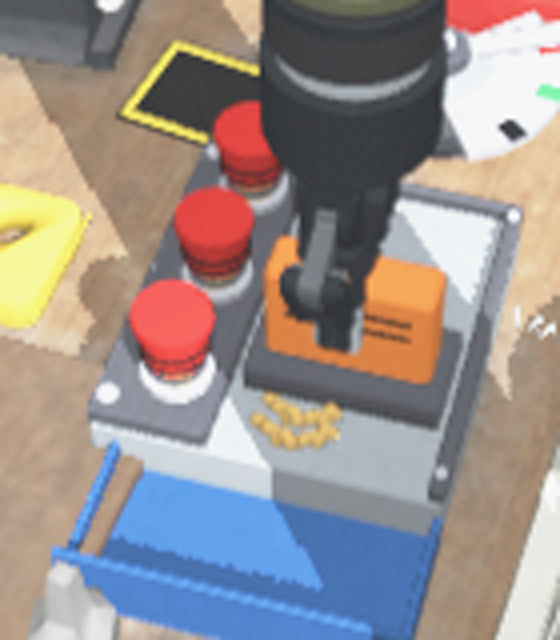

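The block sits in the lane with both chips (crop 297,420) right in front of it. Carrying on with the sweep.

Request:
arm_command([
  [0,-8,0,0,0,0],
  [0,-16,0,0,0,0],
  [0,-24,0,0,0,0],
  [0,-32,0,0,0,0],
  [0,-40,0,0,0,0],
  [0,-48,0,0,0,0],
  [0,-55,0,0,0,0],
  [0,-62,0,0,0,0],
  [0,-68,-0.5,0,0,0],
  [0,-68,-0.5,0,0,0],
  [0,-68,-0.5,0,0,0],
])

```text
clock: 13.75
eef_pos: [0.4002, 0.1785, 0.0665]
ee_rot: [0.911, 0.413, 0.001, -0.0]
ft_force: [0.7, -0.1, 10.1]
finger_gap: 0.294
finger_force: 71.3
```

```bash
python3 - <<'E'
from fit import *
s=ctrl.state();print(s['eef_pos'],s['ft_force']);sgo(-.024,0.0,.066)
f=ctrl.grab_frame("side");save(f,"side7.png",(170,180,310,320),4)
E
```

```text
[0.40015025 0.17846164 0.06653649] [ 0.731511   -0.06795762 10.14453111]
shift mm [ 0.5 94.   0.5] turn [-0.    -0.002  0.001]
```

View pics/side7.png

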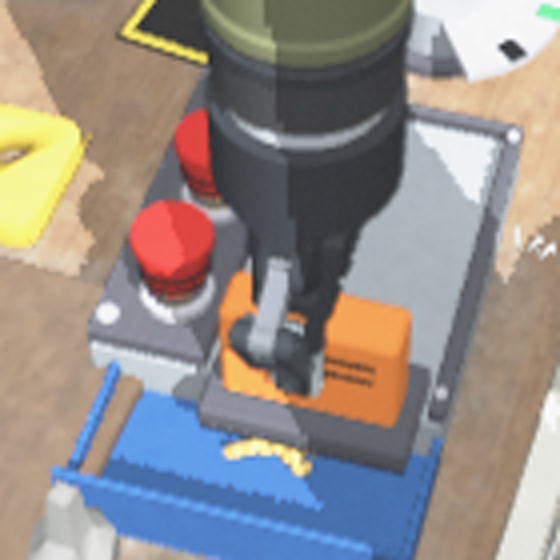

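One chip shows in the tray (crop 265,452); the other is probably hidden behind the block. Lifting to check and carrying the scraper back.

Request:
arm_command([
  [0,0,-25,0,0,0],
  [0,0,-50,0,0,0],
  [0,0,-82,0,0,0],
  [0,30,-82,0,0,0],
  [0,60,-82,0,0,0],
  [0,90,-82,0,0,0],
  [0,90,-82,0,0,0],
])

```text
clock: 14.38
eef_pos: [0.4699, 0.1162, 0.1473]
ee_rot: [0.911, 0.411, 0.0, 0.0]
ft_force: [-0.2, 0.1, -1.4]
finger_gap: 0.295
finger_force: 70.0
```

```bash
python3 - <<'E'
from fit import *
f=ctrl.grab_frame("side");save(f,"side8.png",(170,200,310,320),4)
for m in ctrl.mark_of("chip_1",f):print(m)
MAT=[.657,.0972];d=np.radians(40.1)
# mat from side view at present
h=cv2.cvtColor(f["img"],cv2.COLOR_RGB2HSV);m=(h[...,0]>=21)&(h[...,0]<=34)&(h[...,1]>120)&(h[...,2]>80)
ys,xs=np.nonzero(m);W=np.array([pix2w(f,(u,v),.002)[:2] for u,v in zip(xs,ys)]);W=W[np.hypot(*(W-MAT).T)<.085];print("mat side",cv2.minAreaRect((W*1000).astype(np.float32)),len(W))
# TCP is 1mm further along +x of scraper than centre
go([MAT[0]+.001*np.cos(d),MAT[1]+.001*np.sin(d),.146],40.1-90)
E
```

```text
{'location': [235.6, 293.8], 'confidence': 0.59}
{'location': [238.6, 285.7], 'confidence': 0.44}
mat side ((679.42041015625, 113.52227020263672), (74.11846160888672, 67.34654235839844), 40.28990936279297) 170
shift mm [ 1.113e+02  1.569e+02 -1.000e-01] turn [-0.003  0.002  0.149]
```

View pics/side8.png

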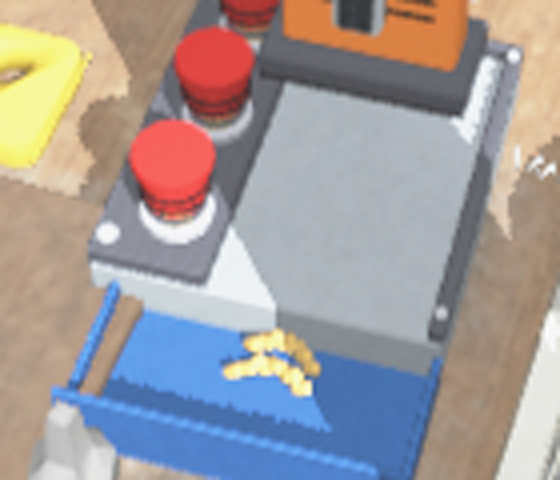

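Both chips lie in the tray (crop 270,360) and the plate is clean. Now carrying the scraper to the mat.

Request:
arm_command([
  [22,32,-3,0,0,0.03],
  [45,63,-3,0,0,0.06],
  [67,95,-3,0,0,0.09],
  [90,126,-3,0,0,0.12],
  [111,157,-3,0,0,0.149],
  [111,157,0,0,0,0.149],
  [111,157,0,0,0,0.149],
  [111,157,0,0,0,0.149],
  [111,157,0,0,0,0.149],
])

```text
clock: 15.23
eef_pos: [0.6569, 0.0989, 0.1474]
ee_rot: [0.939, 0.344, -0.001, -0.001]
ft_force: [-0.3, 0.5, -0.6]
finger_gap: 0.301
finger_force: 70.1
```

```bash
python3 - <<'E'
from fit import *
d=np.radians(40.1);go([.657+.001*np.cos(d),.0972+.001*np.sin(d),.041],40.1-90);print(ctrl.state()["eef_pos"])
E
```

```text
shift mm [  0.2   1.6 106.4] turn [-0.002  0.002  0.003]
[0.65686261 0.09892901 0.14735695]
```

Request:
arm_command([
  [0,1,35,0,0,0],
  [0,1,65,0,0,0],
  [0,1,85,0,0,0],
  [0,1,98,0,0,0],
  [0,1,104,0,0,0],
  [0,1,107,0,0,0],
  [0,1,108,0,0,0],
  [0,1,109,0,0,0],
  [0,1,109,0,0,0],
])

```text
clock: 15.98
eef_pos: [0.6608, 0.0974, 0.0401]
ee_rot: [0.939, 0.344, 0.001, 0.0]
ft_force: [0.6, -0.1, -1.1]
finger_gap: 0.298
finger_force: 70.3
```

Request:
arm_command([
  [-2,0,0.5,0,0,0],
  [-2,0,1,0,0,0],
  [-2,0,1.5,0,0,0],
  [-2,0,1.5,0,0,0],
])

```text
clock: 16.32
eef_pos: [0.6586, 0.0958, 0.0387]
ee_rot: [0.939, 0.344, 0.001, 0.0]
ft_force: [-3.7, -1.0, 5.5]
finger_gap: 0.294
finger_force: 71.2
```

```bash
python3 - <<'E'
from fit import *
d=np.radians(40.1);go([.657+.001*np.cos(d),.0972+.001*np.sin(d),.039],40.1-90);s=ctrl.state();print(s["eef_pos"],s["ft_force"])
E
```

```text
shift mm [ 0.7 -2.1 -0.3] turn [ 0.001 -0.001  0.002]
[0.65864435 0.09579503 0.03868572] [-3.68528849 -0.97598269  5.52762226]
```

Request:
arm_command([
  [0,0,-0.5,0,0,0],
  [0,0,-0.5,0,0,0],
  [0,0,-0.5,0,0,0],
  [0,0,-0.5,0,0,0],
  [0,0,-25,0,0,0],
  [0,0,-60,0,0,0],
  [0,0,-100,0,0,0],
  [0,0,-110,0,0,0],
], hand=0.3)

```text
clock: 16.98
eef_pos: [0.6615, 0.0964, 0.1538]
ee_rot: [0.939, 0.344, 0.004, 0.001]
ft_force: [1.3, 0.4, 1.1]
finger_gap: 0.652
finger_force: 0.0
```

```bash
python3 - <<'E'
from fit import *
f=ctrl.grab_frame("side")
x,e=scr({"side":f},[.657,.0972,.7,.002]);print(x,np.degrees(x[2]),e)
for m in ctrl.mark_of("lever_knob",f)[:2]:print(m,pix2w(f,m["location"],.088))
# knob by dark blob in side view
g=cv2.cvtColor(f["img"],cv2.COLOR_RGB2GRAY);c=w2pix(f,[.5908,-.0811,.068])[0].astype(int);w=g[c[1]-18:c[1]+18,c[0]-18:c[0]+18]<60
n,l,st,ct=cv2.connectedComponentsWithStats(w.astype(np.uint8))
for i in range(1,n):
    if st[i,4]>30: print("blob",st[i]+[c[0]-18,c[1]-18,0,0,0])
for k in([.5908,-.0811],[.593,-.08],[.588,-.082]):
    a=np.linspace(0,6.28,30);P=[(k[0]+.011*np.cos(t),k[1]+.011*np.sin(t),z) for z in(.048,.088) for t in a];q=w2pix(f,P);print(k,q.min(0).round(1),q.max(0).round(1))
go([.5908,-.0811,.15],-129)
E
```

```text
[0.65446307 0.09549416 0.55159644] 31.604147817125444 0.19886783165148902
{'location': [318.7, 154.6], 'confidence': 0.8} [ 0.58910447 -0.07989677  0.088     ]
blob [314 154   9  15  87]
[0.5908, -0.0811] [311.8 150.6] [323.9 171.1]
[0.593, -0.08] [310.9 150.2] [322.9 170.6]
[0.588, -0.082] [312.8 151.3] [324.9 171.7]
shift mm [-168.1   90.3    0.5] turn [-1.000e-03 -7.000e-03  1.382e+00]
```

```bash
python3 - <<'E'
from fit import *
s=ctrl.state();print(np.round(s["q"],3),s["ee_rot"])
f=ctrl.grab_frame("side");save(f,"side9.png",(250,100,350,200),6)
go([.590,-.081,.16],-129,s);go([.590,-.081,.16],51,s);go([.590,-.081,.16],-110,s)
E
```

```text
[ 1.450e-01  4.730e-01  1.000e-03  1.092e+00 -0.000e+00  2.585e+00] [9.39056262e-01 3.43746502e-01 3.34416127e-03 7.03852543e-04]
shift mm [-168.6   89.7   -9.5] turn [-1.000e-03 -7.000e-03  1.382e+00]
shift mm [-168.6   89.7   -9.5] turn [ 8.000e-03 -1.000e-03 -1.759e+00]
shift mm [-168.6   89.7   -9.5] turn [ 0.    -0.007  1.051]
```

View pics/side9.png

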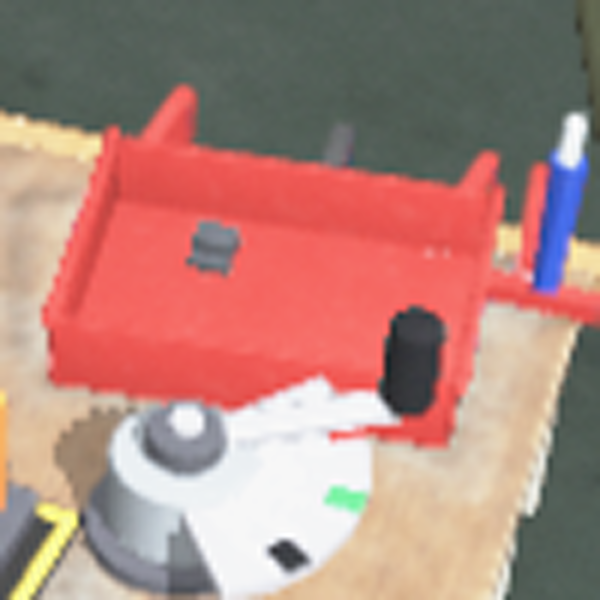

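The box wall (crop 250,370) is clearly lower than the knob at (412,360), so a tangential pinch is clear of it.

```bash
python3 - <<'E'
from fit import *
go([.590,-.081,.16],-13)
E
```

```text
shift mm [-167.4   90.5  -11.6] turn [ 0.002 -0.002 -0.642]
```

Request:
arm_command([
  [-84,45,-12,0,0,-0.3],
  [-167,90,-12,0,0,-0.642],
  [-167,90,-12,0,0,-0.642],
  [-167,90,-12,0,0,-0.642],
  [-167,90,-12,0,0,-0.642],
  [-167,90,-12,0,0,-0.642],
  [-167,90,-12,0,0,-0.642],
  [-167,90,-12,0,0,-0.642],
  [-167,90,-12,0,0,-0.642],
], hand=0.3)

```text
clock: 17.88
eef_pos: [0.5885, -0.0799, 0.1582]
ee_rot: [0.783, 0.622, -0.0, -0.001]
ft_force: [0.1, -0.2, -0.3]
finger_gap: 0.65
finger_force: 0.0
```

```bash
python3 - <<'E'
from fit import *
go([.590,-.081,.063],-13);print(ctrl.state()["eef_pos"])
f=ctrl.grab_frame("top");x,e=scr({"top":f},[.657,.0972,.7,.002]);print(x,np.degrees(x[2]),e);print(mat(f))
E
```

```text
shift mm [-0.8  1.9 95.2] turn [-0.002 -0.    -0.   ]
[ 0.58850556 -0.07987347  0.15815359]
[0.65673736 0.09452577 0.6868506 ] 39.35364066366033 0.11542023616577912
(((657.1325073242188, 97.15870666503906), (127.86988830566406, 68.08720397949219), 40.03045654296875), 410)
```

Scraper is square on the mat (39.4° against 40.0°, under 3 mm off centre). Descending on the knob and pinching.

Request:
arm_command([
  [-1,2,35,0,0,0],
  [-1,2,65,0,0,0],
  [-1,2,85,0,0,0],
  [-1,2,95,0,0,0],
  [-1,2,95,0,0,0],
  [-1,2,95,0,0,0],
])

```text
clock: 18.43
eef_pos: [0.5907, -0.0814, 0.0643]
ee_rot: [0.782, 0.623, -0.0, -0.0]
ft_force: [0.3, -0.9, -0.1]
finger_gap: 0.646
finger_force: 0.0
```

Request:
arm_command([
  [0,0,0,0,0,0],
  [0,0,0,0,0,0],
  [0,0,0,0,0,0],
  [0,0,0,0,0,0],
  [0,0,0,0,0,0],
  [0,0,0,0,0,0],
], hand=-1, grip_force=50)

```text
clock: 18.93
eef_pos: [0.5918, -0.0821, 0.0659]
ee_rot: [0.783, 0.622, 0.001, 0.001]
ft_force: [-0.5, 1.4, 6.2]
finger_gap: 0.236
finger_force: 48.8
```

```bash
python3 - <<'E'
from fit import *
s=ctrl.state();e=np.array(s["eef_pos"]);print(e,s["ft_force"],s["finger_gap"])
piv=np.array([.6101,.0005]);v=e[:2]-piv;L=np.hypot(*v);a0=np.arctan2(v[1],v[0]);print(L,np.degrees(a0))
Rn=R.from_quat(s["ee_rot"])
for k in (.1,.2,.3,.4,.5,.6,.63):
    a=a0-k;P=np.r_[piv+.085*np.array([np.cos(a),np.sin(a)]),e[2]];print(k,(Rn.inv().apply(P-e)*1000).round(1))
E
```

```text
[ 0.59182807 -0.08211473  0.06594983] [-0.54603964  1.4288317   6.2168062 ] 0.2362185995861263
0.08461121467463183 -102.47136486820806
0.1 [-0.  -8.5 -0. ]
0.2 [  1.1 -16.9  -0. ]
0.3 [  3.2 -25.1  -0.1]
0.4 [  6.  -33.2  -0.1]
0.5 [  9.6 -40.8  -0.1]
0.6 [ 14.  -48.1  -0.1]
0.63 [ 15.5 -50.2  -0.1]
```

Request:
arm_command([
  [0,-4,0,0,0,0.05],
  [0,-8.5,0,0,0,0.1],
  [0.5,-13,0,0,0,0.15],
  [1,-17,0,0,0,0.2],
  [2,-21,0,0,0,0.25],
  [3,-25,0,0,0,0.3],
  [4.5,-29,0,0,0,0.35],
  [6,-33,0,0,0,0.4],
  [8,-37,0,0,0,0.45],
  [9.5,-41,0,0,0,0.5],
  [12,-44.5,0,0,0,0.55],
  [14,-48,0,0,0,0.6],
])

```text
clock: 19.93
eef_pos: [0.5488, -0.0577, 0.066]
ee_rot: [0.932, 0.362, 0.002, 0.001]
ft_force: [3.7, -0.8, 3.5]
finger_gap: 0.237
finger_force: 49.7
```

Request:
arm_command([
  [0,0,0,0,0,0],
  [0,0,0,0,0,0],
  [0,0,0,0,0,0],
])

```text
clock: 20.18
eef_pos: [0.5488, -0.0577, 0.0659]
ee_rot: [0.931, 0.364, 0.002, 0.001]
ft_force: [0.8, 0.2, 8.3]
finger_gap: 0.237
finger_force: 50.2
```

```bash
python3 - <<'E'
from fit import *
s=ctrl.state();e=np.array(s["eef_pos"]);v=e[:2]-[.6101,.0005];print(s["ft_force"],s["finger_gap"],np.hypot(*v),np.degrees(np.arctan2(v[1],v[0])))
E
```

```text
[0.76399598 0.21349228 8.28796511] 0.237496761702566 0.08455963152874581 -136.480221203387
```

Request:
arm_command([
  [0,0,0,0,0,0],
  [0,0,0,0,0,0],
  [0,0,0,0,0,0],
  [0,0,-30,0,0,0],
  [0,0,-65,0,0,0],
  [0,0,-100,0,0,0],
  [0,0,-100,0,0,0],
], hand=0.3)

```text
clock: 20.77
eef_pos: [0.5507, -0.058, 0.1707]
ee_rot: [0.932, 0.364, 0.004, 0.002]
ft_force: [0.7, 0.4, 0.1]
finger_gap: 0.652
finger_force: 0.0
```

```bash
python3 - <<'E'
from fit import *
sgo(.05,-.06,.165,90)
f=ctrl.grab_frame("side");save(f,"s10.png",(200,100,350,200),5)
E
```

```text
shift mm [ 140.  -130.8    5.7] turn [ 1.000e-02  1.000e-03 -1.677e+00]
```

View pics/s10.png

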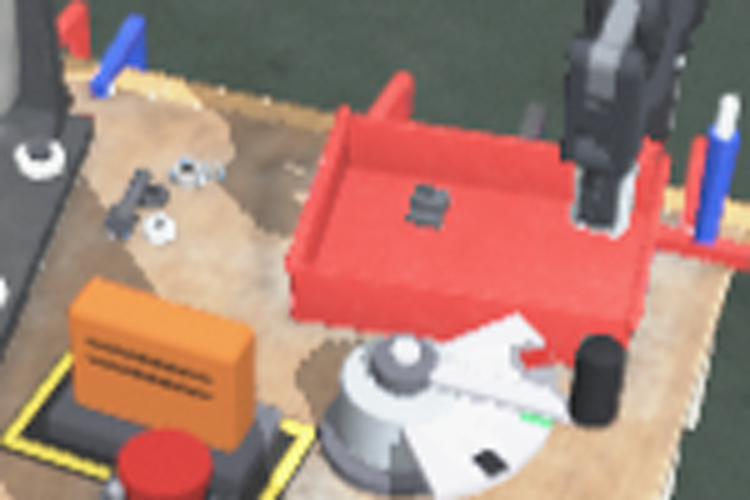

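Lever is in line with the green notch (crop 537,418), and the scraper stands on the mat. Now to the rear cap.

Request:
arm_command([
  [140,-131,6,0,0,-1.677],
  [140,-131,6,0,0,-1.677],
  [140,-131,6,0,0,-1.677],
  [140,-131,6,0,0,-1.677],
  [140,-131,6,0,0,-1.677],
  [140,-131,6,0,0,-1.677],
  [140,-131,6,0,0,-1.677],
  [140,-131,6,0,0,-1.677],
  [140,-131,6,0,0,-1.677],
  [140,-131,6,0,0,-1.677],
  [140,-131,6,0,0,-1.677],
  [140,-131,6,0,0,-1.677],
], hand=0.5)

```text
clock: 21.82
eef_pos: [0.5601, 0.1333, 0.1565]
ee_rot: [0.431, 0.902, -0.001, -0.001]
ft_force: [-0.7, -0.6, 0.1]
finger_gap: 0.75
finger_force: 0.0
```

```bash
python3 - <<'E'
from fit import *
sgo(.05,-.06,.165,90);print(ctrl.state()["eef_pos"])
f=ctrl.grab_frame("top")
print([ (round(m["confidence"],2),pix2w(f,m["location"],.088).round(4)) for m in ctrl.mark_of("cap_1_top",f)],T(ST,[(.05,y,.088) for y in(-.06,0,.06)]).round(4))
E
```

```text
shift mm [-3.3  3.6 -8.5] turn [-0.003 -0.001 -0.171]
[0.56013831 0.13333285 0.15650839]
[] [[0.5651 0.133  0.088 ]
 [0.52   0.1726 0.088 ]
 [0.4748 0.2122 0.088 ]]
```

Request:
arm_command([
  [-3,4,0,0,0,-0.1],
  [-3,4,0,0,0,-0.171],
  [-3,4,0,0,0,-0.171],
  [-3,4,0,0,0,-0.171],
  [-3,4,0,0,0,-0.171],
])

```text
clock: 22.33
eef_pos: [0.5658, 0.1337, 0.1578]
ee_rot: [0.357, 0.934, -0.0, -0.0]
ft_force: [0.7, 0.2, -0.0]
finger_gap: 0.748
finger_force: 0.0
```

```bash
python3 - <<'E'
from fit import *
sgo(.05,-.06,.065,90)
E
```

```text
shift mm [ 0.1 -0.9 92.8] turn [-0.001 -0.001 -0.01 ]
```

Request:
arm_command([
  [0,-1,35,0,0,-0.01],
  [0,-1,65,0,0,-0.01],
  [0,-1,83,0,0,-0.01],
  [0,-1,92,0,0,-0.01],
  [0,-1,92,0,0,-0.01],
  [0,-1,92,0,0,-0.01],
])

```text
clock: 22.83
eef_pos: [0.5657, 0.1331, 0.0666]
ee_rot: [0.351, 0.936, -0.0, -0.0]
ft_force: [-0.3, -0.1, 0.6]
finger_gap: 0.753
finger_force: 0.0
```

Request:
arm_command([
  [0,0,0,0,0,0],
  [0,0,0,0,0,0],
  [0,0,0,0,0,0],
  [0,0,0,0,0,0],
  [0,0,0,0,0,0],
  [0,0,0,0,0,0],
], hand=-1, grip_force=80)

```text
clock: 23.33
eef_pos: [0.5657, 0.1317, 0.0683]
ee_rot: [0.351, 0.936, -0.001, 0.001]
ft_force: [-5.7, -5.2, 9.6]
finger_gap: 0.41
finger_force: 78.6
```

Request:
arm_command([
  [0,0,-3,0,0,0],
  [0,0,-6,0,0,0],
  [0,0,-9,0,0,0],
  [0,0,-12,0,0,0],
  [0,0,-15,0,0,0],
  [0,0,-17,0,0,0],
  [0,0,-17,0,0,0],
  [0,0,-17,0,0,0],
])

```text
clock: 24.0
eef_pos: [0.5655, 0.1318, 0.0827]
ee_rot: [0.351, 0.936, -0.001, 0.0]
ft_force: [2.6, -5.4, -10.7]
finger_gap: 0.406
finger_force: 83.3
```

Request:
arm_command([
  [0,0,2,0,0,0],
  [0,0,2,0,0,0],
  [0,0,2,0,0,0],
  [0,0,2,0,0,0],
  [0,0,-20,0,0,0],
  [0,0,-50,0,0,0],
  [30,-1,-60,0,0,0],
  [60,-1,-60,0,0,0],
  [60,-1,-60,0,0,0],
  [60,-1,-60,0,0,0],
], hand=0.5)

```text
clock: 24.83
eef_pos: [0.5194, 0.1727, 0.1442]
ee_rot: [0.35, 0.937, 0.001, 0.001]
ft_force: [-0.7, -1.5, 0.3]
finger_gap: 0.751
finger_force: 0.0
```

Request:
arm_command([
  [0,0,30,0,0,0],
  [0,0,60,0,0,0],
  [0,0,72,0,0,0],
  [0,0,77,0,0,0],
  [0,0,77,0,0,0],
  [0,0,77,0,0,0],
])

```text
clock: 25.33
eef_pos: [0.5206, 0.1715, 0.0668]
ee_rot: [0.351, 0.936, 0.0, 0.0]
ft_force: [-1.4, 0.0, -0.2]
finger_gap: 0.751
finger_force: 0.0
```

```bash
python3 - <<'E'
from fit import *
sgo(.05,0,.066,90);s=ctrl.state();print(s["eef_pos"],s["finger_gap"],s["ft_force"])
f=ctrl.grab_frame("side");save(f,"s11.png",(170,150,310,290),4)
E
```

```text
shift mm [1.2 0.4 0.8] turn [0.001 0.    0.002]
[0.52060503 0.1715493  0.06677472] 0.750712394226485 [-1.43555448  0.04488643 -0.22463834]
```

View pics/s11.png

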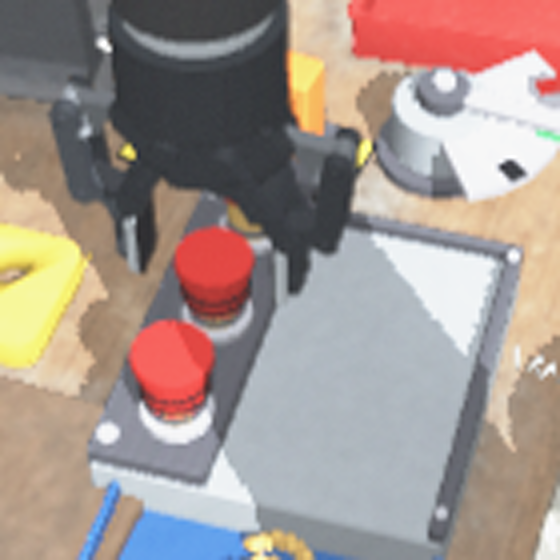

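Fingers straddle the middle cap (crop 213,265), and the rear cap's long brass neck shows it is up. Close, pull, and go on to the front cap.

Request:
arm_command([
  [1,0,0,0,0,0],
  [1,0,0,0,0,0],
  [1,0,0,0,0,0],
  [1,0,0,0,0,0],
  [1,0,0,0,0,0],
  [1,0,0,0,0,0],
], hand=-1)

```text
clock: 25.88
eef_pos: [0.5194, 0.172, 0.068]
ee_rot: [0.351, 0.936, -0.0, 0.001]
ft_force: [-3.0, -2.7, 9.9]
finger_gap: 0.406
finger_force: 78.6
```

Request:
arm_command([
  [0,0,-3,0,0,0],
  [0,0,-6,0,0,0],
  [0,0,-9,0,0,0],
  [0,0,-12,0,0,0],
  [0,0,-15,0,0,0],
  [0,0,-17,0,0,0],
  [0,0,-17,0,0,0],
  [0,0,-17,0,0,0],
])

```text
clock: 26.55
eef_pos: [0.5191, 0.172, 0.0824]
ee_rot: [0.351, 0.936, -0.0, 0.0]
ft_force: [5.9, -1.7, -13.4]
finger_gap: 0.404
finger_force: 83.7
```

Request:
arm_command([
  [0,0,2,0,0,0],
  [0,0,2,0,0,0],
  [0,0,2,0,0,0],
  [0,0,2,0,0,0],
  [0,0,-20,0,0,0],
  [0,0,-50,0,0,0],
  [30,0,-60,0,0,0],
  [60,0,-60,0,0,0],
  [60,0,-60,0,0,0],
  [60,0,-60,0,0,0],
], hand=0.5)

```text
clock: 27.38
eef_pos: [0.4732, 0.2127, 0.1441]
ee_rot: [0.35, 0.937, 0.0, 0.0]
ft_force: [0.6, -0.5, -0.2]
finger_gap: 0.748
finger_force: 0.0
```

Request:
arm_command([
  [0,0,30,0,0,0],
  [0,0,60,0,0,0],
  [0,0,72,0,0,0],
  [0,0,77,0,0,0],
  [0,0,77,0,0,0],
  [0,0,77,0,0,0],
])

```text
clock: 27.88
eef_pos: [0.4745, 0.2116, 0.0667]
ee_rot: [0.351, 0.936, 0.0, 0.0]
ft_force: [-0.3, -0.2, 0.5]
finger_gap: 0.755
finger_force: 0.0
```

```bash
python3 - <<'E'
from fit import *
sgo(.05,.06,.066,90);s=ctrl.state();print(s["eef_pos"],s["finger_gap"],s["ft_force"])
E
```

```text
shift mm [0.1 0.6 0.7] turn [0.    0.    0.002]
[0.47446775 0.2116233  0.06671379] 0.7552080295427306 [-0.26359809 -0.2053858   0.46406552]
```

Request:
arm_command([
  [0,0,0,0,0,0],
  [0,0,0,0,0,0],
  [0,0,0,0,0,0],
  [0,0,0,0,0,0],
  [0,0,0,0,0,0],
  [0,0,0,0,0,0],
], hand=-1)

```text
clock: 28.38
eef_pos: [0.4743, 0.2113, 0.0681]
ee_rot: [0.351, 0.936, -0.0, 0.001]
ft_force: [-3.3, -3.5, 11.1]
finger_gap: 0.41
finger_force: 78.5
```

Request:
arm_command([
  [0,0,-3,0,0,0],
  [0,0,-6,0,0,0],
  [0,0,-9,0,0,0],
  [0,0,-12,0,0,0],
  [0,0,-15,0,0,0],
  [0,0,-17,0,0,0],
  [0,0,-17,0,0,0],
  [0,0,-17,0,0,0],
])

```text
clock: 29.05
eef_pos: [0.4741, 0.2113, 0.0825]
ee_rot: [0.351, 0.936, -0.0, 0.0]
ft_force: [5.4, -2.6, -13.3]
finger_gap: 0.406
finger_force: 83.8
```

Request:
arm_command([
  [0,0,2,0,0,0],
  [0,0,2,0,0,0],
  [0,0,2,0,0,0],
  [0,0,2,0,0,0],
  [0,0,-20,0,0,0],
  [0,0,-50,0,0,0],
  [0,0,-90,0,0,0],
  [0,0,-130,0,0,0],
  [0,0,-130,0,0,0],
], hand=0.5)

```text
clock: 29.8
eef_pos: [0.4776, 0.2139, 0.2217]
ee_rot: [0.351, 0.936, 0.005, 0.004]
ft_force: [1.2, 0.4, 1.0]
finger_gap: 0.752
finger_force: 0.0
```

Request:
arm_command([
  [-40,0,0,0,0,0],
  [-80,0,0,0,0,0],
  [-120,0,0,0,0,0],
  [-140,-40,0,0,0,0],
  [-160,-80,0,0,0,0],
  [-180,-120,0,0,0,0],
  [-200,-160,0,0,0,0],
  [-220,-200,0,0,0,0],
  [-240,-240,0,0,0,0],
  [-260,-280,0,0,0,0],
  [-260,-300,0,0,0,0],
  [-260,-300,0,0,0,0],
])

```text
clock: 30.8
eef_pos: [0.4701, -0.1905, 0.2138]
ee_rot: [0.354, 0.935, -0.001, 0.0]
ft_force: [-0.1, 0.6, -0.1]
finger_gap: 0.746
finger_force: 0.0
```

```bash
python3 - <<'E'
from fit import *
F={n:ctrl.grab_frame(n) for n in("top","side")}
x,e=scr(F,[.657,.096,.69,.002]);print(x,np.degrees(x[2]),e)
a=cv2.resize(F["top"]["img"][90:290,180:380],(400,400),interpolation=cv2.INTER_CUBIC);b=cv2.resize(F["side"]["img"][130:330,160:360],(400,400),interpolation=cv2.INTER_CUBIC)
cv2.imwrite("pics/fin.png",np.hstack([a,b])[...,::-1])
E
```

```text
[0.68236981 0.09384709 0.67469235] 38.65702424090585 0.21978080521801147
```

View pics/fin.png

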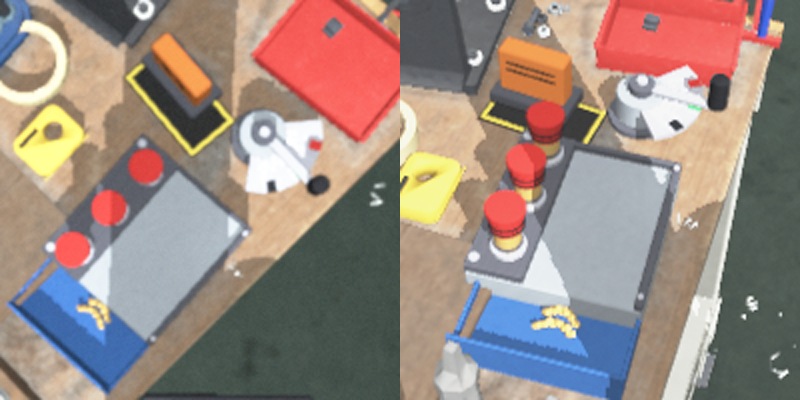

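All three caps are up, both chips are in the tray, and the lever is on green. But the scraper has been knocked about 25 mm (top crop 183,70), so I'll set it back, gripping it off-centre to stay away from the black housing.

```bash
python3 - <<'E'
from fit import *
F={n:ctrl.grab_frame(n) for n in("top","side")}
for n in F:
    x,e=scr({n:F[n]},[.682,.094,.68,.002]);print(n,x,np.degrees(x[2]),e)
s=ctrl.state();print(s["eef_pos"],np.round(s["q"],2))
d=np.radians(38.7);go([.6815-.02*np.cos(d),.0938-.02*np.sin(d),.16],38.7-90)
E
```

```text
top [0.68266532 0.09442037 0.67499592] 38.67441767176236 0.11621378845721986
side [0.68459693 0.09405642 0.63432581] 36.344191759827694 0.09517861603797151
[ 0.4730896  -0.18452386  0.21358069] [-0.37  0.15 -0.3   1.12  0.    0.34]
shift mm [ 29.2 327.   53.9] turn [ 1.00e-03 -1.00e-03  1.75e+00]
```

Request:
arm_command([
  [3,30,10,0,0,0.12],
  [6,60,10,0,0,0.24],
  [9,90,10,0,0,0.36],
  [11,120,10,0,0,0.48],
  [14,150,10,0,0,0.6],
  [17,180,10,0,0,0.72],
  [19,210,10,0,0,0.84],
  [22,240,10,0,0,0.96],
  [24,270,10,0,0,1.08],
  [26,300,10,0,0,1.2],
  [29,327,10,0,0,1.32],
  [29,327,20,0,0,1.44],
], hand=0.4)

```text
clock: 32.0
eef_pos: [0.6689, 0.0877, 0.1945]
ee_rot: [0.881, 0.473, 0.003, -0.0]
ft_force: [-0.8, -0.7, 1.4]
finger_gap: 0.699
finger_force: 0.0
```

```bash
python3 - <<'E'
from fit import *
go([.6668,.0815,.15],38.5-90)
E
```

```text
shift mm [-6.6  1.6 44.5] turn [ 0.001 -0.005  0.314]
```

Request:
arm_command([
  [-7,2,20,0,0,0.1],
  [-7,2,40,0,0,0.2],
  [-7,2,44,0,0,0.314],
  [-7,2,44,0,0,0.314],
  [-7,2,44,0,0,0.314],
  [-7,2,44,0,0,0.314],
  [-7,2,44,0,0,0.314],
])

```text
clock: 32.58
eef_pos: [0.6641, 0.0743, 0.1504]
ee_rot: [0.944, 0.331, 0.001, 0.0]
ft_force: [0.3, 0.1, 0.4]
finger_gap: 0.7
finger_force: 0.0
```

```bash
python3 - <<'E'
from fit import *
f=ctrl.grab_frame("side");x,e=scr({"side":f},[.682,.094,.68,.002]);print(x,e)
go([.6668,.0815,.039],38.5-90)
E
```

```text
[0.68730645 0.09987448 0.29319072] 0.20852691992347638
shift mm [  6.6  -4.3 111.4] turn [ 0.001 -0.002  0.001]
```

Request:
arm_command([
  [7,-4,20,0,0,0],
  [7,-4,55,0,0,0],
  [7,-4,85,0,0,0],
  [7,-4,105,0,0,0],
  [7,-4,111,0,0,0],
  [7,-4,111,0,0,0],
  [7,-4,111,0,0,0],
])

```text
clock: 33.22
eef_pos: [0.6673, 0.081, 0.0395]
ee_rot: [0.944, 0.329, 0.001, 0.0]
ft_force: [0.6, -0.3, 0.4]
finger_gap: 0.695
finger_force: 0.0
```

Request:
arm_command([
  [0,0,0,0,0,0],
  [0,0,0,0,0,0],
  [0,0,0,0,0,0],
  [0,0,0,0,0,0],
  [0,0,0,0,0,0],
  [0,0,0,0,0,0],
], hand=-1, grip_force=70)

```text
clock: 33.72
eef_pos: [0.668, 0.0812, 0.0404]
ee_rot: [0.944, 0.329, 0.002, 0.0]
ft_force: [-1.1, -0.1, 7.1]
finger_gap: 0.295
finger_force: 69.5
```

```bash
python3 - <<'E'
from fit import *
s=ctrl.state();e=np.array(s["eef_pos"]);print(e,s["ft_force"],s["finger_gap"],s["ee_rot"])
# along-rib offset of centre from TCP, using top fit (.6826,.0942)
u=np.array([np.cos(.673),np.sin(.673)]);o=(np.array([.6826,.0942])-e[:2])@u;print("off",o)
d=np.radians(40);go([.657-o*np.cos(d),.0972-o*np.sin(d),e[2]],40-90)
E
```

```text
[0.66795648 0.08118158 0.04038554] [-1.07598057 -0.10608759  7.10831876] 0.29542796534525806 [9.44251701e-01 3.29219993e-01 1.68211864e-03 3.01690809e-04]
off 0.019565410075511484
shift mm [-18.2 -18.8  -0.1] turn [ 0.002 -0.003 -0.027]
```

Request:
arm_command([
  [0,0,-12,0,0,0],
  [-2,-2,-14,0,0,0],
  [-8,-8,-14,0,0,-0.014],
  [-14,-14,-14,0,0,-0.027],
  [-18,-19,-14,0,0,-0.027],
  [-18,-19,-14,0,0,-0.027],
  [-18,-19,-8,0,0,-0.027],
  [-18,-19,-4,0,0,-0.027],
  [-18,-19,-2,0,0,-0.027],
  [-18,-19,0,0,0,-0.027],
  [-18,-19,0.5,0,0,-0.027],
  [-18,-19,0.5,0,0,-0.027],
])

```text
clock: 34.72
eef_pos: [0.6402, 0.0846, 0.0403]
ee_rot: [0.94, 0.342, 0.0, -0.0]
ft_force: [-10.9, -1.3, 22.6]
finger_gap: 0.293
finger_force: 71.6
```

Request:
arm_command([
  [0,0,0,0,0,0],
  [0,0,0,0,0,0],
])

```text
clock: 34.88
eef_pos: [0.6403, 0.0846, 0.0404]
ee_rot: [0.94, 0.342, 0.0, -0.0]
ft_force: [-11.0, -0.5, 22.6]
finger_gap: 0.296
finger_force: 71.6
```

Request:
arm_command([
  [0,0,-1.3,0,0,0],
  [0,0,-1.3,0,0,0],
  [0,0,-1.3,0,0,0],
])

```text
clock: 35.13
eef_pos: [0.6403, 0.0845, 0.0404]
ee_rot: [0.94, 0.342, -0.0, -0.0]
ft_force: [-6.6, -0.3, 13.6]
finger_gap: 0.293
finger_force: 70.8
```

Request:
arm_command([
  [0,0,0,0,0,0],
  [0,0,0,0,0,0],
  [0,0,0,0,0,0],
  [0,0,0,0,0,0],
  [0,0,-25,0,0,0],
  [0,0,-60,0,0,0],
  [0,0,-100,0,0,0],
  [0,0,-140,0,0,0],
  [0,0,-150,0,0,0],
], hand=0.3)

```text
clock: 35.88
eef_pos: [0.6439, 0.085, 0.1961]
ee_rot: [0.94, 0.342, 0.005, 0.001]
ft_force: [1.1, -0.2, 1.0]
finger_gap: 0.647
finger_force: 0.0
```

Request:
arm_command([
  [-25,25,0,0,0,0],
  [-50,50,0,0,0,0],
  [-75,75,0,0,0,0],
  [-100,100,0,0,0,0],
  [-125,125,0,0,0,0],
  [-150,150,0,0,0,0],
  [-175,175,0,0,0,0],
  [-200,200,0,0,0,0],
  [-225,200,0,0,0,0],
  [-250,200,0,0,0,0],
  [-250,200,0,0,0,0],
  [-250,200,0,0,0,0],
])

```text
clock: 36.88
eef_pos: [0.5767, -0.2303, 0.1889]
ee_rot: [0.94, 0.341, -0.0, -0.0]
ft_force: [-0.2, -0.5, 0.3]
finger_gap: 0.652
finger_force: 0.0
```

```bash
python3 - <<'E'
from fit import *
F={n:ctrl.grab_frame(n) for n in("top","side")}
for n in F:
    x,e=scr({n:F[n]},[.657,.097,.69,.002]);print(n,x,np.degrees(x[2]),e)
print(mat(F["top"]),ctrl.state()["clock"])
a=cv2.resize(F["top"]["img"][90:290,180:380],(400,400),interpolation=cv2.INTER_CUBIC);b=cv2.resize(F["side"]["img"][130:330,160:360],(400,400),interpolation=cv2.INTER_CUBIC)
cv2.imwrite("pics/fin2.png",np.hstack([a,b])[...,::-1])
E
```

```text
top [0.65544596 0.09843805 0.69949363] 40.07803259289736 0.11073591057289245
side [0.65675226 0.09768732 0.64377917] 36.88582928268479 0.19000425609533655
(((657.1138305664062, 97.13798522949219), (127.87318420410156, 68.19237518310547), 40.08537673950195), 435) 36.9833
```

View pics/fin2.png

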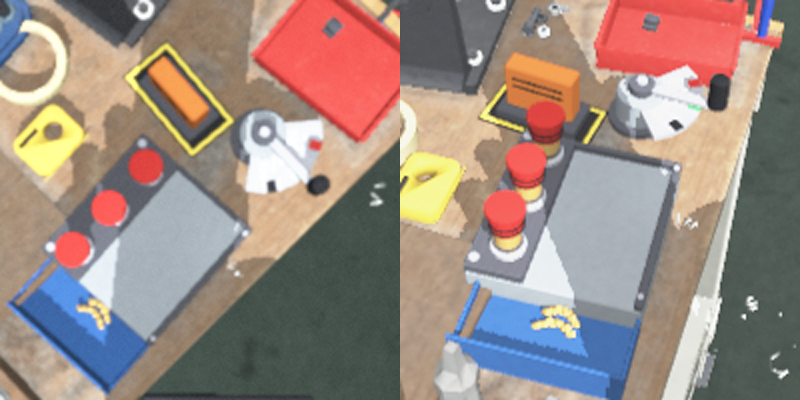

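The scraper is centred and square on the mat (180,88), the caps are up, the lever is on green and both chips are in the tray. Handing in.

```bash
python3 -c "
from plant import ctrl
print(ctrl.close_job())"
```

```text
the job is handed in; nothing more can be done
None
```

The job is done and handed in at about 37 s. I pressed the caps down, swept both chips into the tray, moved the lever to the green notch and pulled the caps back up. The scraper was knocked about 25 mm aside near the end, so I set it back square on its mat. The yellow case and tape roll look undisturbed in the final pictures.

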